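Close a swing clamp with the square T-key

TASK

Lift the black dust cap off the swing clamp's sleeve and set it down in the grey tray. Then take the short-barred T-key (its shank is square) from the rack, put it into the sleeve and feel for the square socket hidden down inside, pressing and turning a little at a time until the key drops fully home. Turn the key clockwise until the clamp arm is up against its stop, and leave the key standing there; turn the clamp with the key only, not by pushing its arm, and leave the other key, the oil bottle and the bearing where they are.

Things in the scene. Friction and masses are not known exactly. Their poses are not given: they have to be found in the camera images.
- unit: Fixed swing-clamp unit. Origin on its vertical turning axis (centre of housing) at table level. Base plate 160 x 160 mm, dark steel housing 84 x 84 mm up to 55 mm. In it a steel sleeve carrying the clamp arm: outer diameter 64 mm, round bore 45 mm, flat rim at 67 mm. On the base's -y side a black workpiece (up to 46 mm) and the steel stop pin (10 mm thick, up to 70 mm).
- socket_floor (a point): Floor of the square socket on the unit's axis, 17 mm above the table. Socket 33 x 33 mm, 25 mm deep; its mouth (42 mm high) is the bottom of the round bore, 25 mm below the rim. A misaligned key stands on the mouth; within about 5 degrees of the square it drops 25 mm. The socket turns with the clamp, but its square's angle to the arm and unit is unknown, different each time.
- clamp (a joint): Turn of sleeve, socket and arm, rad, growing clockwise seen from above: 0 is the fully open end stop, 1.05 the closed stop, where the arm lies over the black workpiece at the stop pin. Starts between 0 and 0.2. Stiff: needs about 0.5 N m, stays where it is left.
- clamp_arm: Steel clamp arm, 22 mm wide, 55 to 67 mm high with a rubber pad under its end, reaching 94 mm from the axis. Origin on the turning axis at table level, x points along the arm. Not to be pushed by the robot.
- cap: Black plastic dust cap, 65 mm high over all, 70 g: plug of diameter 38 mm and height 10 mm, on it a disc of diameter 62 mm and thickness 7 mm, on that an upright grip tab. Origin at the centre of the plug's underside. At the start the plug is in the sleeve's bore and the disc on its rim (origin at 57 mm).
- cap_tab (a point): Centre of the cap's grip tab, 36 mm above the cap's underside. Tab 44 mm long (along x), 14 mm thick (y), 38 mm high; its top is 19 mm above this point.
- key_bar (a point): Centre of the bar of the short-barred T-key, 93 mm above its foot: steel bar 80 mm long (x), 18 mm thick (y), 22 mm high. Below it a square shank, 30 x 30 mm (sides along x and y) and 82 mm long, with a 2 mm chamfer round its foot. About 0.75 kg. At the start it stands in one of the rack's two bores, which one varies.
- key_tip (a point): Centre of the foot of the short-barred key, same axes as its bar, z up along the key.
- plain_key_bar (a point): Centre of the bar of the other T-key, 93 mm above its foot: bar 130 mm long (x), 18 mm thick, 22 mm high, round shank of diameter 39 mm and length 82 mm. Stands in the rack's other bore. Leave it.
- rack: Fixed aluminium rack block, 200 mm (x) by 70 mm (y), 60 mm high, with two round bores of 45 mm, 50 mm deep (floor at 10 mm), at x = -55 and +55 mm. Origin at the centre of its underside. The keys' bars stand 92 to 114 mm above the table, lying across the rack (along its y, within about 25 degrees).
- tray_in (a point): Centre of the inner floor (4 mm above the table) of a fixed open grey plastic tray, outside 120 mm (x) by 110 mm (y), 24 mm high, walls 4 mm.
- column: Fixed aluminium guide column, 50 x 50 mm (with a 36 mm projection on its -x side and a 70 mm foot), 190 mm high, between rack and clamp. Origin at the centre of its underside. An obstacle.
- oiler_mid (a point): Middle of a white plastic oil bottle, diameter 48 mm, 140 mm high, standing loose. Leave it.
- bearing_mid (a point): Centre of a loose steel bearing ring, outer diameter 64 mm, hole 32 mm, 22 mm thick, lying flat. Leave it.
Not all that is in view belongs to the job. Of the things like the cap, leave any that is green; of the rest the smaller one is meant. What is shaped like the column but pink is not meant.

How it is judged:
By the outcome, as a careful person would: the job done as asked, in the order asked, and still so for the second after the job is handed in, with the robot touching nothing.
It also fails if it takes over 64 s, if anything falls off the work surface, if the arm or the gripper's body presses on something with over 40 N, if the wrist force passes 120 N, or if a joint passes its speed limit or range.

ROBOT

A 6-joint arm with a two-finger parallel gripper is mounted at the origin on the work surface. World frame = base frame: x ahead of the robot, y to its left, z up, the work surface at z = 0. Lengths are in m, angles in degrees, forces in N, time in s.
With the tool pointing down it reaches from about 0.35 to 0.875 m from the base axis. Payload 15.5 kg.
Tool frame: the origin (TCP) lies midway between the tips of the shut fingers; the grasp point (between the pads) lies 19 mm behind it; x points along the fingers, y is the direction in which the jaws open and shut, and the axes are right-handed (so a half turn about x gives the same grasp; the last joint's range is limited). The gripper opens to 85 mm and grips with 20 to 120 N. Pads are 22 mm wide; open, the fingers measure 114 mm over their backs; the gripper's body (76 mm by 85 mm) begins 54 mm behind the grasp point. The pads swing forward as they close: fully open they stand 13 mm farther back than shut.
Start: joints at [-77.722, 28.281, 77.091, -0, 74.628, -5.472], TCP at [0.191, -0.595, 0.211] pointing down, gripper open.
Joint ranges: [-166.48, 166.48], [-47.26, 123.95], [12.59, 153.08], [-70.14, 250.14], [6.76, 159.57], [-176.63, 176.63]. Speed limits (degrees/s): [108.29, 108.29, 147.25, 172.46, 172.46, 172.46].

INTERFACE

Orientations are given as [roll, pitch, yaw] about the fixed x, y, z axes, in that order (R = Rz(yaw) Ry(pitch) Rx(roll)).
In Python, from workcell import arm, eyes, sign_off gives the robot as it stands.
- The arm moves only by the shell command python3 -m jog 'ROWS' [FORCE]. ROWS is text: rows parted by semicolons, each of 7 numbers parted by spaces: the shift along the tool's x, y, z in mm, then the turn, a rotation vector about the tool's x, y, z in rad, then the opening in per cent of the stroke, from 0 (shut) to 100 (fully open). In form: dx dy dz wx wy wz hand; .... A call has exactly 5 rows; each row shifts and turns the pose as measured when the row begins, along the tool's axes as they then stand; what a row does not reach is not made up. A row lasts 1/12 s, in which the tool goes at most 41.7 mm and 7.16 degrees, less where a joint would pass 70% of its speed; a pose out of reach is approached as far as the arm can. A call with a gripper value outside its range is refused whole. The fingers move at their own pace and stop on an object; FORCE is the grip in N (left out, the last holds). Time passes only in rows, so rows that do not move let the fingers close, or fill a call up. It gives the time, the measured TCP pose, the force and the opening at its end, in the units of the state.
- arm.state(): the state, without advancing time (a new reading comes with each control period).
- eyes.read_camera(name): name is "scene" or "side" or "wrist"; returns a dict with "pixels" (420x560x3 uint8, blue, green, red), "depth" (420x560 float32, m along the optical axis (not along the pixel's ray), 0 where there is no reading), "mtx" (3x3 intrinsics, pixels), "cam_to_world" (4x4, takes a point from camera to world coordinates); the wrist camera has in their place "T_tool_cam" (4x4, takes a point from camera to tool coordinates, whose origin is the TCP and whose axes are the tool frame's). Camera axes: x right, y down, z forward; pixel columns grow to the right and rows downward; lengths in m; the calibration is good to about 2 mm. A picture is of the moment at which its call begins: read the wrist's pose just before it.
- sign_off(): hands the job in, once; it reports no verdict.
The state is a dict: "time_s": time; "joints": joint angles; "joint_velocities": joint speeds; "effort": joint torques, N m; "tool_pos": TCP position; "tool_rot": TCP orientation; "ft_force": force on the tool from outside, world axes, zero at the start; "torque": the same for the moment, N m; "width": opening from 0.0 (shut) to 1.0 (fully open).
Only numpy, scipy, OpenCV 4.12 (cv2) and the standard library are available. Lean on these libraries where they do the work, as an engineer would, in place of code of your own. Each camera call takes 0.05 s, during which the arm holds its last target.

## Working session

There is one attempt and no reset: what is moved stays moved. The work goes in short steps, Python scripts to look and compute and a shell command to move; the robot and the scene stay as the last step left them, time stands still between calls to the robot, and variables do not carry over. Pictures are saved under pics/ and viewed, and the job is handed in when it is done.

```bash
ls; mkdir -p pics; python3 - <<'E'
from workcell import arm, eyes
import cv2,numpy as np,pickle
print(arm.state())
for n in("scene","side","wrist"):
    st=arm.state();d=eyes.read_camera(n); d['state']=st
    pickle.dump(d,open(f'pics/{n}0.pkl','wb')); cv2.imwrite(f'pics/{n}0.png',d['pixels'])
    print(n,d['mtx'].tolist(),np.round(d.get('cam_to_world',d.get('T_tool_cam')),3).tolist())
E
```

```text
pics
{'time_s': 0.0, 'joints': array([-7.77209606e+01,  2.83150173e+01,  7.71302715e+01,  1.07788230e-03,
        7.46294559e+01, -5.47121211e+00]), 'joint_velocities': array([ 0.05590549,  0.04892153, -0.10210257, -0.07141349,  0.00686831,
       -0.01548331]), 'effort': array([-1.39970613e-03, -8.82155728e+01, -3.83859015e+01, -3.06618722e-04,
        1.04920560e-02, -3.21382720e-05]), 'tool_pos': array([ 0.19046766, -0.59482868,  0.21048027]), 'tool_rot': array([-96.26757475,  89.92524805, 101.48239034]), 'ft_force': array([-1.13491585, -0.51014762,  0.31427206]), 'torque': array([0.03647875, 0.02419565, 0.02414239]), 'width': 1.0011680450162477}
scene [[436.2271852033238, 0.0, 276.4913971321271], [0.0, 436.2271852033238, 213.12490109041403], [0.0, 0.0, 1.0]] [[0.505, 0.718, -0.479, 1.098], [0.863, -0.422, 0.278, -0.325], [-0.003, -0.554, -0.833, 1.072], [0.0, 0.0, 0.0, 1.0]]
side [[415.75575038561055, 0.0, 278.01586521032857], [0.0, 415.75575038561055, 203.0750631075074], [0.0, 0.0, 1.0]] [[0.961, -0.192, 0.198, 0.352], [-0.276, -0.705, 0.654, -0.63], [0.014, -0.683, -0.731, 0.787], [0.0, 0.0, 0.0, 1.0]]
wrist [[328.0597536487706, 0.0, 278.54779969268594], [0.0, 328.0597536487706, 215.17233826138758], [0.0, 0.0, 1.0]] [[0.0, -0.321, 0.947, -0.162], [1.0, 0.0, -0.0, 0.001], [-0.0, 0.947, 0.321, -0.084], [0.0, 0.0, 0.0, 1.0]]
```

View pics/scene0.png

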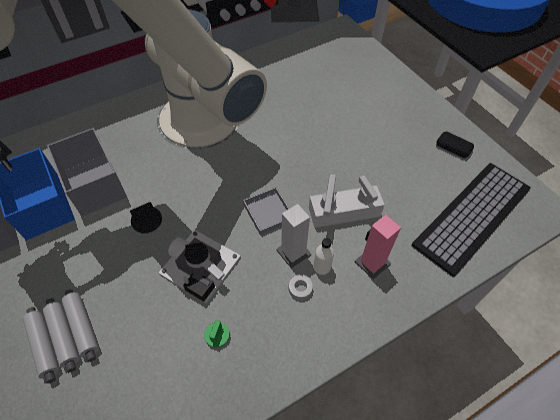

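View pics/side0.png

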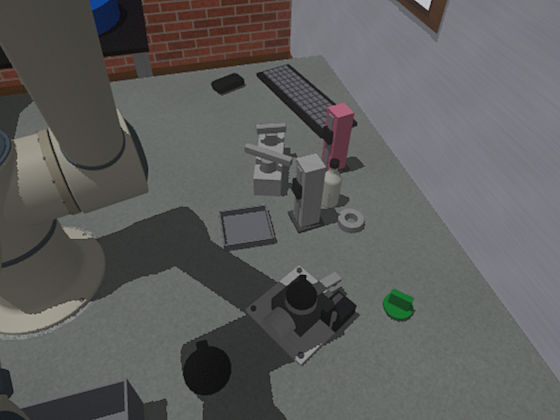

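View pics/wrist0.png

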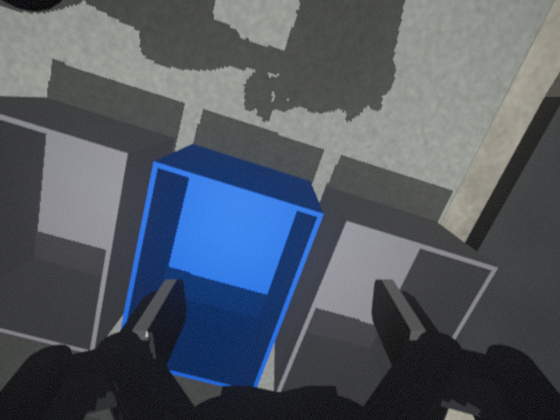

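Scene picture: the cap on the sleeve is at (196,252). A larger black cap lies loose at (146,217) and a green one at (217,334). The keys stand in the rack: the long bar at (330,193), the short bar at (367,189). The tray is at (267,210), the column at (294,235), and the pink decoy at (380,243). The wrist view shows only bins. Next come close crops for measuring.

```bash
cat > h.py <<'E'
import cv2,numpy as np,pickle
from scipy.spatial.transform import Rotation as R
def grab(n,tag):
    from workcell import arm,eyes
    st=arm.state();d=eyes.read_camera(n);d['state']=st
    if 'cam_to_world' not in d:
        T=np.eye(4);T[:3,:3]=R.from_euler('xyz',st['tool_rot'],degrees=True).as_matrix();T[:3,3]=st['tool_pos']
        d['cam_to_world']=T@d['T_tool_cam']
    pickle.dump(d,open(f'pics/{tag}.pkl','wb'));cv2.imwrite(f'pics/{tag}.png',d['pixels']);return d
def load(t): return pickle.load(open(f'pics/{t}.pkl','rb'))
def ray(d,u,v):
    K=d['mtx'];c=d['cam_to_world'];r=c[:3,:3]@np.array([(u-K[0,2])/K[0,0],(v-K[1,2])/K[1,1],1]);return c[:3,3],r
def onz(d,u,v,z):
    o,r=ray(d,u,v);return o+r*(z-o[2])/r[2]
def cloud(d):
    K=d['mtx'];Z=d['depth'];v,u=np.mgrid[:Z.shape[0],:Z.shape[1]]
    P=np.stack([(u-K[0,2])/K[0,0]*Z,(v-K[1,2])/K[1,1]*Z,Z],-1);c=d['cam_to_world']
    W=P@c[:3,:3].T+c[:3,3];W[Z<=0]=np.nan;return W
def crop(t,x0,y0,x1,y1,s,o):
    im=cv2.imread(f'pics/{t}.png')[y0:y1,x0:x1];cv2.imwrite(f'pics/{o}.png',cv2.resize(im,None,fx=s,fy=s,interpolation=cv2.INTER_CUBIC))
E
python3 - <<'E'
from h import *
crop('side0',180,220,420,400,3,'c1');crop('scene0',130,160,410,320,2.8,'c2');crop('side0',210,100,380,260,3.5,'c3')
for n in('scene0','side0'):
    W=cloud(load(n))
    for q in {'scene0':[(196,252),(196,244),(146,217),(330,190),(367,189),(267,210),(294,215),(217,340),(325,240),(301,283)],'side0':[(301,283),(301,295),(268,156),(270,128),(247,228),(312,162),(335,165),(350,215)]}[n]: print(n,q,np.round(W[q[1],q[0]],3))
E
```

```text
scene0 (196, 252) [ 0.531 -0.235  0.088]
scene0 (196, 244) [ 0.521 -0.227  0.108]
scene0 (146, 217) [ 0.329 -0.305  0.041]
scene0 (330, 190) [0.555 0.16  0.113]
scene0 (367, 189) [0.604 0.248 0.114]
scene0 (267, 210) [0.46  0.013 0.005]
scene0 (294, 215) [0.618 0.003 0.191]
scene0 (217, 340) [ 0.739 -0.286  0.02 ]
scene0 (325, 240) [0.692 0.048 0.142]
scene0 (301, 283) [ 0.708 -0.025  0.002]
side0 (301, 283) [ 0.52  -0.236  0.113]
side0 (301, 295) [ 0.513 -0.258  0.108]
side0 (268, 156) [0.557 0.143 0.105]
side0 (270, 128) [0.592 0.25  0.107]
side0 (247, 228) [0.469 0.012 0.002]
side0 (312, 162) [0.62  0.005 0.188]
side0 (335, 165) [0.691 0.034 0.137]
side0 (350, 215) [ 0.723 -0.025  0.015]
```

View pics/c1.png

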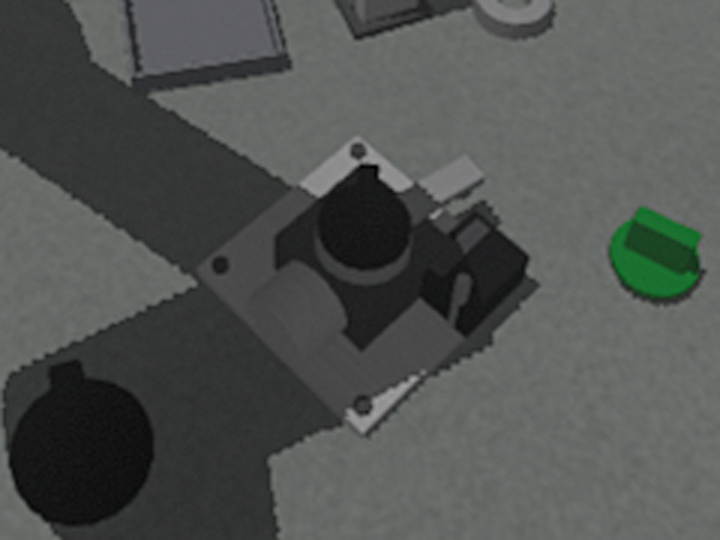

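View pics/c2.png

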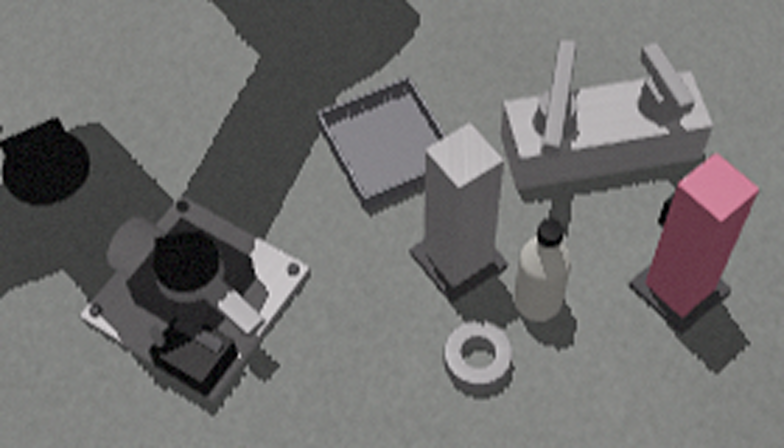

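View pics/c3.png

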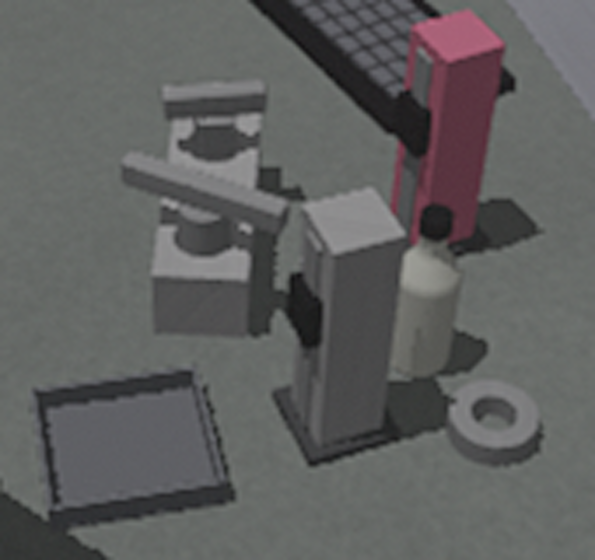

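```bash
cat >> h.py <<'E'
def seg(tags,c,r,z0,z1):
    P=[]
    for t in tags:
        W=cloud(load(t)).reshape(-1,3);m=(np.hypot(W[:,0]-c[0],W[:,1]-c[1])<r)&(W[:,2]>z0)&(W[:,2]<z1);P.append(W[m])
    return np.vstack(P)
def box(P):
    b=cv2.minAreaRect((P[:,:2]*1000).astype(np.float32));return b
E
python3 - <<'E'
from h import *
for nm,c,r,z0,z1 in [('tab',(.52,-.232),.05,.09,.13),('tabtop',(.52,-.232),.05,.117,.13),('disc',(.52,-.232),.06,.068,.08),('long',(.56,.15),.09,.094,.125),('short',(.6,.25),.075,.094,.125),('shorttop',(.6,.25),.075,.111,.12),('tray',(.465,.012),.09,.015,.03),('rack',(.58,.2),.14,.055,.065),('column',(.62,.0),.06,.18,.2),('base',(.52,-.232),.13,.008,.02),('oil',(.69,.04),.05,.03,.15),('bear',(.71,-.02),.05,.012,.03)]:
  for t in('scene0','side0'):
    P=seg([t],c,r,z0,z1)
    if len(P)>5: print(nm,t,len(P),np.round(np.median(P,0),4),'z',np.round(np.percentile(P[:,2],[5,50,95]),4),[np.round(x,1) for x in box(P)])
d=load('side0');print([np.round(onz(d,*p,.0),4) for p in[(299.3,266),(246.7,308.3),(301.7,365),(359,315)]])
E
```

```text
tab scene0 155 [ 0.5276 -0.2359  0.1092] z [0.0927 0.1092 0.1138] [array([ 525.4, -234.7]), array([44.6, 14.4]), np.float64(68.8)]
tab side0 190 [ 0.5208 -0.2435  0.1097] z [0.0937 0.1097 0.1121] [array([ 522.4, -238.4]), array([44.1, 13.9]), np.float64(69.5)]
disc scene0 248 [ 0.538  -0.2363  0.073 ] z [0.0685 0.073  0.077 ] [array([ 534.6, -236.8]), array([60.4, 81.3]), np.float64(75.9)]
disc side0 551 [ 0.518  -0.2416  0.0724] z [0.07   0.0724 0.0745] [array([ 524.2, -235.2]), array([66.3, 61.1]), np.float64(55.7)]
long scene0 274 [0.5689 0.1477 0.113 ] z [0.1019 0.113  0.1161] [array([563.7, 153.1]), array([ 19.4, 129.7]), np.float64(48.6)]
long side0 471 [0.5596 0.1457 0.1096] z [0.0958 0.1096 0.1135] [array([560.5, 150. ]), array([ 22. , 128.5]), np.float64(48.5)]
short scene0 234 [0.6017 0.2531 0.1114] z [0.0964 0.1114 0.1156] [array([597.9, 254.5]), array([23.8, 80.2]), np.float64(81.7)]
short side0 263 [0.5947 0.2491 0.1085] z [0.0958 0.1085 0.1132] [array([596.2, 254.6]), array([24.7, 79.5]), np.float64(83.1)]
shorttop scene0 128 [0.5997 0.2567 0.1135] z [0.1113 0.1135 0.11
[... 1197 characters left out ...]
6]), array([162.4, 162.7]), np.float64(27.7)]
oil scene0 497 [0.7052 0.0394 0.0919] z [0.0377 0.0919 0.14  ] [array([684.3,  35.3]), array([83.3, 40.2]), np.float64(32.0)]
oil side0 562 [0.6899 0.0321 0.0862] z [0.0369 0.0862 0.1377] [array([693.8,  37.6]), array([36.5, 41.2]), np.float64(56.8)]
bear scene0 376 [ 0.7198 -0.0342  0.0212] z [0.0154 0.0212 0.0251] [array([710.5, -21.3]), array([62.7, 96.9]), np.float64(37.5)]
bear side0 391 [ 0.7123 -0.0357  0.0197] z [0.0135 0.0197 0.0229] [array([714.8, -19.8]), array([62.8, 98.1]), np.float64(12.0)]
[array([ 0.5581, -0.1265,  0.    ]), array([ 0.419 , -0.1982,  0.    ]), array([ 0.4926, -0.3426,  0.    ]), array([ 0.6399, -0.2758,  0.    ])]
```

Both views agree to about 3 mm, and the sizes match the description: tab 44x14, bars 130 and 80, base 160, and tray 120x110.

What could be taken for the thing wanted:
- **Caps:** the one on the sleeve at scene (196,252); a bigger black loose one at (146,217), which is not meant; a green one at (217,334), which is not meant.
- **Keys:** the short bar at (367,189) is the one I want; the long bar at (330,193) stays.
- **Columns:** the grey one at (294,235) is the real one; the pink one at (380,243) is not.

Crop c1 confirms the small black cap sits in the sleeve.

```bash
cat >> h.py <<'E'
def plan(x,y,z,yaw,st=None):
    """target TCP, pointing down, tool y (jaw axis) at world angle yaw (deg, mod 180 -> nearest)"""
    from workcell import arm
    st=st or arm.state()
    Rm=R.from_euler('xyz',st['tool_rot'],degrees=True).as_matrix();p=st['tool_pos']
    cur=np.degrees(np.arctan2(Rm[1,1],Rm[0,1]))
    dy=(yaw-cur+90)%180-90
    a=np.radians(cur+dy);X=np.array([0,0,-1.]);Y=np.array([np.cos(a),np.sin(a),0]);Rt=np.stack([X,Y,np.cross(X,Y)],1)
    rv=R.from_matrix(Rm.T@Rt).as_rotvec();t=Rm.T@(np.array([x,y,z])-p)*1000
    print('t',round(st['time_s'],2),'tcp',np.round(p,4),'jawyaw',round(cur,2),'tilt',round(np.degrees(np.arccos(-Rm[2,0])),2),'zdir',np.round(Rm[:2,2],2),'j',np.round(st['joints'],1),'w',round(st['width'],3),'F',np.round(st['ft_force'],1),'T',np.round(st['torque'],2))
    print('  move mm',np.round(t,1),'rotvec',np.round(rv,4),'rows>=',max(np.linalg.norm(t)/41.7,np.linalg.norm(rv)/.125).round(1))
E
python3 - <<'E'
from h import *
P=seg(['scene0','side0'],(.52,-.232),.05,.09,.13)[:,:2];w,v=np.linalg.eigh(np.cov(P.T));print('tab dir',np.degrees(np.arctan2(v[1,1],v[0,1])))
P=seg(['scene0','side0'],(.6,.25),.075,.1,.125)[:,:2];w,v=np.linalg.eigh(np.cov(P.T));print('bar dir',np.degrees(np.arctan2(v[1,1],v[0,1])))
plan(.524,-.2365,.18,-21)
plan(.524,-.2365,.085,-21)
E
```

```text
tab dir 67.03810966789217
bar dir 172.4857652995785
t 0.15 tcp [ 0.1905 -0.595   0.2107] jawyaw -72.25 tilt 0.05 zdir [-0.95 -0.3 ] j [-77.7  28.3  77.1  -0.   74.6  -5.5] w 1.001 F [ 0.2 -0.6  0.3] T [0.02 0.01 0.02]
  move mm [  30.9 -239.7 -426.9] rotvec [-8.944e-01 -4.000e-04  8.000e-04] rows>= 11.8
t 0.15 tcp [ 0.1905 -0.595   0.2107] jawyaw -72.25 tilt 0.05 zdir [-0.95 -0.3 ] j [-77.7  28.3  77.1  -0.   74.6  -5.5] w 1.001 F [ 0.2 -0.6  0.3] T [0.02 0.01 0.02]
  move mm [ 125.9 -239.6 -426.9] rotvec [-8.944e-01 -4.000e-04  8.000e-04] rows>= 12.1
```

```bash
python3 -m jog '0 -20 -36 0 0 0 100;0 -20 -36 0 0 0 100;0 -20 -36 0 0 0 100;0 -20 -36 0 0 0 100;0 -20 -36 0 0 0 100' 40; python3 -m jog '0 -20 -36 0 0 0 100;0 -20 -36 0 0 0 100;0 -20 -36 0 0 0 100;0 -20 -36 0 0 0 100;0 -20 -36 0 0 0 100' 40; python3 -m jog '0 0 0 -0.12 0 0 100;0 0 0 -0.12 0 0 100;0 0 0 -0.12 0 0 100;0 0 0 -0.12 0 0 100;0 0 0 -0.12 0 0 100'; python3 -c "
from h import *
plan(.524,-.2365,.18,-21)"
```

```text
time_s: 0.57
tool_pos: [0.3299, -0.4461, 0.2087]
tool_rot: [-15.9, 89.9, -178.7]
ft_force: [2.1, -0.5, 0.8]
width: 1.002
time_s: 0.98
tool_pos: [0.4724, -0.2938, 0.2081]
tool_rot: [-32.0, 89.9, 165.1]
ft_force: [0.8, -1.0, 0.0]
width: 0.999
time_s: 1.4
tool_pos: [0.4783, -0.2846, 0.2072]
tool_rot: [-104.1, 89.8, 128.3]
ft_force: [1.2, -0.1, 0.7]
width: 1.001
t 1.4 tcp [ 0.4783 -0.2846  0.2072] jawyaw -37.53 tilt 0.23 zdir [-0.61 -0.79] j [-36.9  23.1  87.    0.1  70.1   0.6] w 1.001 F [ 1.2 -0.1  0.7] T [-0.02  0.   -0.02]
  move mm [ 27.3   7.  -66. ] rotvec [-0.2885 -0.0015  0.0037] rows>= 2.3
```

```bash
python3 -m jog '0 2 -33 0 0 0 100;0 2 -31 0 0 0 100;0 0 0 -0.1 0 0 100;0 0 0 -0.1 0 0 100;0 0 0 -0.1 0 0 100'; python3 -c "
from h import *
grab('wrist','w1');plan(.524,-.2365,.18,-21)
W=seg(['w1'],(.524,-.2365),.05,.085,.13);print(len(W),box(W),np.median(W,0))
W=seg(['w1'],(.524,-.2365),.05,.107,.13);print(len(W),box(W),np.median(W,0))"
```

```text
time_s: 1.82
tool_pos: [0.5215, -0.2336, 0.2063]
tool_rot: [-115.4, 89.7, 135.4]
ft_force: [-0.2, -0.4, 0.3]
width: 0.997
t 1.87 tcp [ 0.5214 -0.2336  0.2062] jawyaw -18.71 tilt 0.33 zdir [-0.32 -0.95] j [-30.2  24.4  84.9   0.1  71.  -11.5] w 0.998 F [-0.8  0.2  0.5] T [ 0.    0.   -0.07]
  move mm [26.2  3.5  1.9] rotvec [ 0.0399 -0.0024  0.0053] rows>= 0.6
943 ((523.9854736328125, -236.17564392089844), (43.76481628417969, 13.993636131286621), 69.3080062866211) [ 0.52514022 -0.23259286  0.11116937]
849 ((523.9978637695312, -236.18765258789062), (43.765987396240234, 13.975948333740234), 69.2252197265625) [ 0.52429029 -0.23485071  0.11124852]
```

View pics/w1.png

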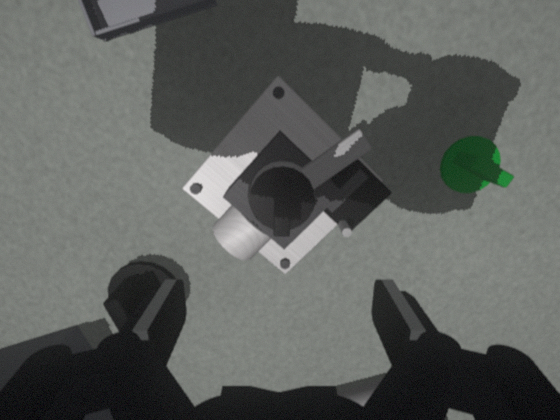

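Wrist picture: the cap with its tab is at (281,200), the arm points to (350,140), and the green cap is at (470,165). The tab centre is (0.5240,-0.2362) at 69°, which agrees with the fixed views.

```bash
python3 -m jog '10 3 2 0.04 0 0.005 100;30 0 0 0 0 0 100;30 0 0 0 0 0 100;25 0 0 0 0 0 100;0 0 0 0 0 0 100'; python3 -c "
from h import *
plan(.524,-.2362,.083,-20.8)"
```

```text
time_s: 2.28
tool_pos: [0.525, -0.2373, 0.1097]
tool_rot: [108.0, 89.7, -3.7]
ft_force: [-0.9, 1.0, -1.5]
width: 1.0
t 2.28 tcp [ 0.525  -0.2373  0.1097] jawyaw -21.7 tilt 0.28 zdir [-0.37 -0.93] j [-30.3  31.   90.9   0.2  57.9  -8.7] w 1.0 F [-0.9  1.  -1.5] T [0.04 0.01 0.04]
  move mm [26.7 -1.5 -0.6] rotvec [-0.0157 -0.0015 -0.0047] rows>= 0.6
```

```bash
python3 -m jog '13 -1 -1 -0.016 0 -0.005 100;13 0 0 0 0 0 100;0 0 0 0 0 0 0;0 0 0 0 0 0 0;0 0 0 0 0 0 0' 40; python3 -m jog '0 0 0 0 0 0 0;0 0 0 0 0 0 0;0 0 0 0 0 0 0;0 0 0 0 0 0 0;0 0 0 0 0 0 0' 40;python3 -c "
from h import *
plan(.524,-.2362,.2,-20.8)"
```

```text
time_s: 2.7
tool_pos: [0.5249, -0.2368, 0.0862]
tool_rot: [-150.8, 89.9, 98.0]
ft_force: [-0.4, 0.2, 0.9]
width: 0.605
time_s: 3.12
tool_pos: [0.5266, -0.2379, 0.0903]
tool_rot: [98.2, 89.7, -13.1]
ft_force: [-0.6, -0.8, -0.6]
width: 0.138
t 3.12 tcp [ 0.5266 -0.2379  0.0903] jawyaw -21.34 tilt 0.26 zdir [-0.36 -0.93] j [-30.3  32.6  91.6   0.1  55.5  -9. ] w 0.138 F [-0.6 -0.8 -0.6] T [-0.01 -0.    0.03]
  move mm [-109.7   -2.5   -0.7] rotvec [-0.0094 -0.0006 -0.0045] rows>= 2.6
```

```bash
python3 -m jog '0 0 0 0 0 0 0;0 0 0 0 0 0 0;-10 0 0 0 0 0 0;-20 0 0 0 0 0 0;-25 0 0 0 0 0 0' 60;python3 -c "
from h import *
grab('wrist','w2');grab('side','s2');plan(.466,.010,.2,-20.8)"
```

```text
time_s: 3.53
tool_pos: [0.5237, -0.2363, 0.1436]
tool_rot: [-115.7, 89.7, 133.0]
ft_force: [0.2, 0.7, -1.1]
width: 0.128
t 3.63 tcp [ 0.5262 -0.2377  0.1474] jawyaw -21.34 tilt 0.22 zdir [-0.36 -0.93] j [-30.3  28.4  88.5   0.1  62.9  -9. ] w 0.13 F [ 0.7 -0.1 -1.1] T [ 0.01 -0.05 -0.05]
  move mm [ -53.  -146.  -208.8] rotvec [-0.0094 -0.0008 -0.0038] rows>= 6.2
```

View pics/w2.png

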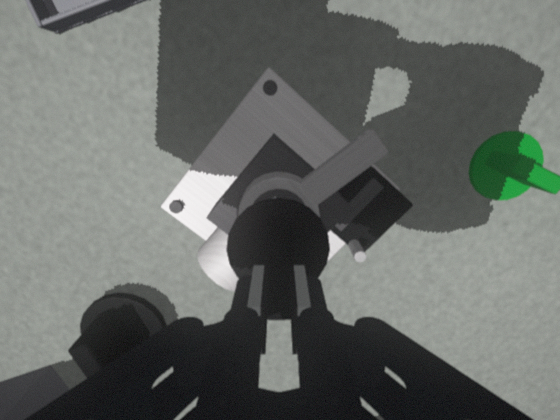

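View pics/s2.png

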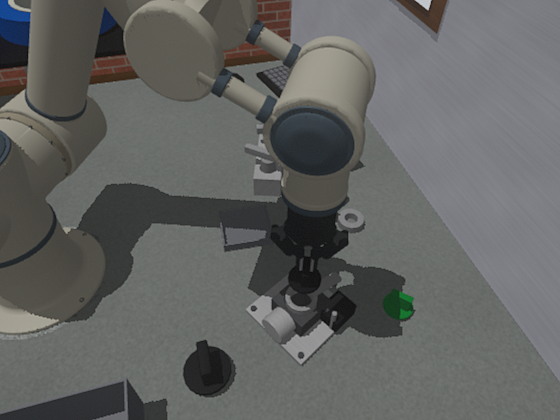

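The wrist picture shows the cap held by its tab at (280,270), clear of the sleeve, and the side view shows the same. Next I carry it to the tray.

```bash
python3 -m jog '0 -21 -30 0 0 0 0;0 -21 -30 0 0 0 0;0 -21 -30 0 0 0 0;0 -21 -30 0 0 0 0;0 -21 -30 0 0 0 0' 60;python3 -c "
from h import *
plan(.463,.010,.037,-20.8)"
```

```text
time_s: 4.05
tool_pos: [0.4846, -0.0611, 0.1486]
tool_rot: [86.5, 89.3, -25.3]
ft_force: [2.2, -0.1, -1.2]
width: 0.125
t 4.05 tcp [ 0.4846 -0.0611  0.1486] jawyaw -21.81 tilt 0.69 zdir [-0.37 -0.93] j [-14.1  21.7 101.   -0.2  56.6   7.8] w 0.125 F [ 2.2 -0.1 -1.2] T [ 0.   -0.02  0.01]
  move mm [111.  -47.8 -58.1] rotvec [-0.0176  0.0008 -0.0119] rows>= 3.2
```

```bash
python3 -m jog '0 -22 -27 0 0 -0.012 0;0 -18 -23 0 0 0 0;0 0 0 0 0 0 0;30 0 0 0 0 0 0;30 0 0 0 0 0 0' 60;python3 -c "
from h import *
plan(.463,.010,.037,-20.8)"
```

```text
time_s: 4.47
tool_pos: [0.4647, 0.0095, 0.0922]
tool_rot: [109.0, 89.6, -2.4]
ft_force: [0.4, -0.7, -1.3]
width: 0.125
t 4.47 tcp [0.4647 0.0095 0.0922] jawyaw -21.44 tilt 0.44 zdir [-0.37 -0.93] j [ -6.2  25.4 107.4   0.   46.7  15.2] w 0.125 F [ 0.4 -0.7 -1.3] T [-0.01 -0.05  0.02]
  move mm [55.2 -2.2  0.3] rotvec [-0.0111 -0.0025 -0.0073] rows>= 1.3
```

```bash
python3 -m jog '25 -1 0 0 0 0 0;18 0 0 0 0 0 0;7 0 0 0 0 0 0;4 0 0 0 0 0 0;2 0 0 0 0 0 0' 60;python3 -c "
from h import *
plan(.463,.010,.037,-20.8)"
```

```text
time_s: 4.88
tool_pos: [0.464, 0.0101, 0.0329]
tool_rot: [109.4, 89.6, -2.0]
ft_force: [-10.0, 1.9, 62.3]
width: 0.128
t 4.88 tcp [0.464  0.0101 0.0329] jawyaw -21.37 tilt 0.42 zdir [-0.36 -0.93] j [-6.200e+00  3.180e+01  1.103e+02  1.000e-01  3.750e+01  1.520e+01] w 0.128 F [-10.    1.9  62.3] T [ 0.24  1.47 -0.06]
  move mm [-4.1 -0.8  0.4] rotvec [-0.0099 -0.0024 -0.007 ] rows>= 0.1
```

```bash
python3 -m jog '-3 0 0 0 0 0 0;0 0 0 0 0 0 40;0 0 0 0 0 0 40;0 0 0 0 0 0 40;0 0 0 0 0 0 40' 40;python3 -m jog '-10 0 0 0 0 0 50;-30 0 0 0 0 0 70;-40 0 0 0 0 0 100;-40 0 0 0 0 0 100;-40 0 0 0 0 0 100' 40;python3 -c "
from h import *
grab('wrist','w3');plan(.597,.255,.3,83)"
```

```text
time_s: 5.3
tool_pos: [0.4661, 0.0093, 0.0386]
tool_rot: [107.5, 89.3, -3.9]
ft_force: [0.4, -1.0, -0.6]
width: 0.398
time_s: 5.72
tool_pos: [0.4597, 0.0095, 0.1977]
tool_rot: [-80.8, 89.8, 167.7]
ft_force: [1.3, -0.4, -0.6]
width: 0.993
t 5.77 tcp [0.4629 0.0093 0.2048] jawyaw -21.42 tilt 0.28 zdir [-0.37 -0.93] j [-6.3 15.6 99.8  0.  64.4 15.1] w 1.0 F [ 4.3  0.4 10.9] T [ 0.02 -0.07  0.02]
  move mm [ -94.5   35.6 -277.9] rotvec [ 1.3192 -0.0045 -0.0029] rows>= 10.6
```

View pics/w3.png

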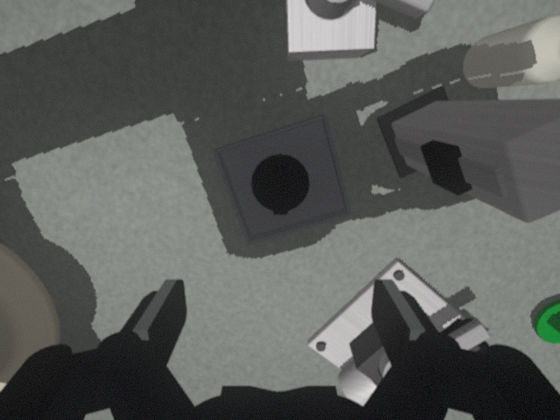

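The wrist picture shows the cap upright inside the tray at (280,183). Next I look straight down into the bore before taking the key, to get the bore centre and, if visible, the socket's angle.

```bash
python3 -m jog '0 21 30 0 0 0 100;0 21 30 0 0 0 100;0 21 30 0 0 0 100;0 21 30 0 0 0 100;0 21 30 0 0 0 100';python3 -c "
from h import *
plan(.493,-.315,.13,-21)"
```

```text
time_s: 6.18
tool_pos: [0.5084, -0.1695, 0.212]
tool_rot: [106.9, 89.1, -4.0]
ft_force: [2.3, 0.5, -0.0]
width: 1.001
t 6.18 tcp [ 0.5084 -0.1695  0.212 ] jawyaw -20.86 tilt 0.88 zdir [-0.36 -0.93] j [-25.   20.6  90.3   0.3  68.2  -4.3] w 1.001 F [ 2.3  0.5 -0. ] T [ 0.01 -0.06 -0.02]
  move mm [ 81.9  36.2 141.8] rotvec [ 0.0025 -0.0045 -0.0147] rows>= 4.0
```

```bash
python3 -m jog '10 8 32 0 0 -0.014 100;22 8 32 0 0 0 100;22 8 32 0 0 0 100;20 6 28 0 0 0 100;0 0 0 0 0 0 100';python3 -c "
from h import *
grab('wrist','w4');plan(.493,-.315,.13,-21);crop('w4',160,0,400,200,3.3,'c4')"
```

```text
time_s: 6.6
tool_pos: [0.4942, -0.3098, 0.1359]
tool_rot: [108.0, 89.5, -3.1]
ft_force: [-0.9, 0.6, -0.2]
width: 1.002
t 6.65 tcp [ 0.4947 -0.3081  0.1372] jawyaw -21.04 tilt 0.5 zdir [-0.36 -0.93] j [-38.   29.4  88.6   0.3  61.7 -17.1] w 1.001 F [-0.7  0.1 -0.2] T [ 0.03 -0.01 -0.04]
  move mm [7.2 0.8 7.1] rotvec [-0.0007 -0.0031 -0.0082] rows>= 0.2
```

View pics/c4.png

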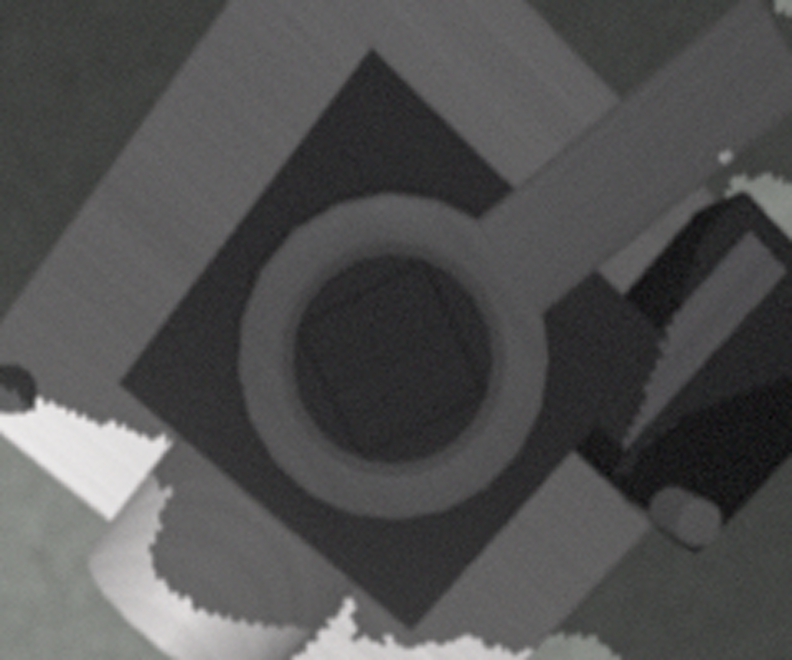

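The bore is at crop (393,357), and a faint rotated square shows inside it. I'll measure both, with depth as well.

```bash
python3 -c "
from h import *
d=load('w4');W=cloud(d);im=d['pixels']
# sleeve rim points
c=np.array([.524,-.237]);r=np.hypot(W[...,0]-c[0],W[...,1]-c[1])
rim=(abs(W[...,2]-.067)<.004)&(r<.04)
print('rim z',np.nanmedian(W[rim][:,2]))
# hole in rim mask: contour -> circle
m=((W[...,2]<.060)&(r<.028)).astype(np.uint8)*255
cs,_=cv2.findContours(m,cv2.RETR_EXTERNAL,cv2.CHAIN_APPROX_NONE);k=max(cs,key=cv2.contourArea);e=cv2.fitEllipse(k);print('bore ell',e)
p=onz(d,*e[0],.067);print('bore ctr',p, 'diam mm',e[1])
fl=(r<.03)&(W[...,2]<.03);print('floor n',fl.sum(),'z',np.nanmedian(W[fl][:,2]) if fl.any() else 0)
mid=(r<.023)&(abs(W[...,2]-.042)<.005);print('ledge',mid.sum())
P=W[fl];print('floor box',box(P))
g=cv2.cvtColor(im,cv2.COLOR_BGR2GRAY)[60:160,230:330].astype(float);g=cv2.GaussianBlur(g,(0,0),.7)
o=np.clip((g-25)*6,0,255).astype(np.uint8);cv2.imwrite('pics/c5.png',cv2.resize(o,(600,600),interpolation=cv2.INTER_CUBIC))
z=W[60:160,230:330,2];o=np.clip((z-.01)/.06*255,0,255);o=np.nan_to_num(o).astype(np.uint8);cv2.imwrite('pics/c6.png',cv2.resize(o,(600,600),interpolation=0))
"
```

```text
rim z 0.06643905462979627
bore ell ((278.56048583984375, 108.8406753540039), (63.60530090332031, 66.96097564697266), 0.21642011404037476)
bore ctr [ 0.52420104 -0.23586045  0.067     ] diam mm (63.60530090332031, 66.96097564697266)
floor n 1889 z 0.01671288859049125
ledge 1098
floor box ((524.024658203125, -236.6601104736328), (33.2001953125, 33.15199661254883), 5.3417840003967285)
```

View pics/c5.png

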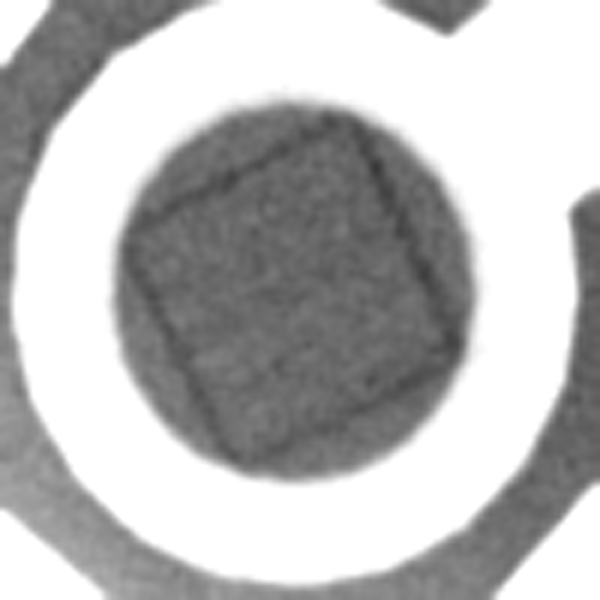

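View pics/c6.png

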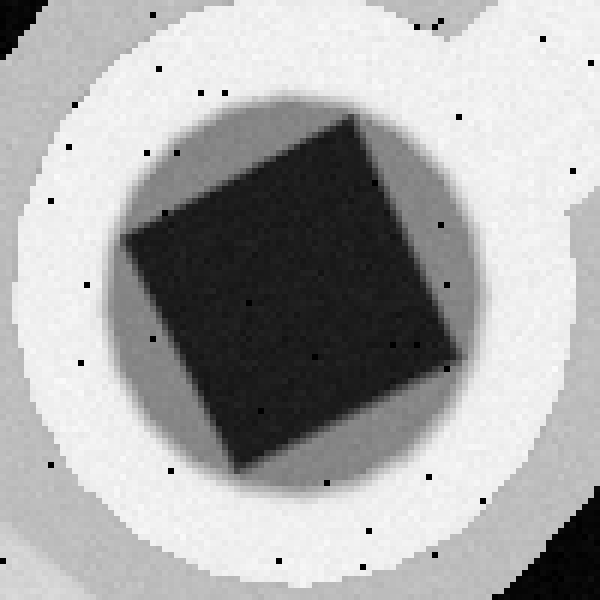

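The depth shows the socket clearly. The floor is at 16.7 mm (given 17) and the square is 33.2 x 33.2 mm (given 33). Its centre is (0.5240,-0.2367), with sides at 5.3° mod 90. Now the key, checking first for clearance to the pink column.

```bash
python3 -c "
from h import *
for t in('scene0','side0'):
  d=load(t);W=cloud(d);p=d['pixels'].astype(int);m=(p[...,2]>p[...,1]+40)&(W[...,0]>.4)&(W[...,0]<1)&(W[...,1]>0)&(W[...,2]>.17)
  P=W[m];print(t,len(P),box(P),np.median(P,0))
plan(.597,.255,.3,83)"
```

```text
scene0 485 ((754.8456420898438, 174.6986846923828), (53.11545181274414, 52.91679763793945), 10.028403282165527) [0.75897034 0.16997439 0.18898179]
side0 272 ((753.97802734375, 171.1496124267578), (50.02058029174805, 50.27703857421875), 9.879121780395508) [0.74926421 0.16996442 0.18781044]
t 6.65 tcp [ 0.4947 -0.3081  0.1372] jawyaw -21.04 tilt 0.5 zdir [-0.36 -0.93] j [-38.   29.4  88.6   0.3  61.7 -17.1] w 1.001 F [-0.7  0.1 -0.2] T [ 0.03 -0.01 -0.04]
  move mm [-161.9 -105.3 -562.8] rotvec [ 1.3258 -0.0081 -0.0049] rows>= 14.3
```

```bash
python3 -m jog '-30 -8 -26 0 0 0 100;-30 -8 -26 0 0 0 100;-30 -8 -26 0 0 0 100;-30 -8 -26 0 0 0 100;-30 -8 -26 0 0 0 100';python3 -m jog '0 0 0 -0.122 0 0 100;0 0 0 -0.122 0 0 100;0 0 0 -0.122 0 0 100;0 0 0 -0.122 0 0 100;0 0 0 -0.122 0 0 100';python3 -c "
from h import *
plan(.597,.255,.28,83)"
```

```text
time_s: 7.07
tool_pos: [0.4995, -0.1695, 0.2862]
tool_rot: [-143.9, 89.6, 104.6]
ft_force: [1.7, -0.7, -0.2]
width: 0.999
time_s: 7.48
tool_pos: [0.502, -0.1594, 0.2982]
tool_rot: [88.5, 89.3, 12.8]
ft_force: [0.4, 0.5, 0.3]
width: 1.001
t 7.48 tcp [ 0.502  -0.1594  0.2982] jawyaw 14.28 tilt 0.74 zdir [ 0.25 -0.97] j [-24.4  15.4  83.8   0.5  80.2 -38.8] w 1.001 F [0.4 0.5 0.3] T [-0.01 -0.06 -0.02]
  move mm [  20.6  194.  -378.1] rotvec [-1.1994  0.0081 -0.0112] rows>= 10.2
```

```bash
python3 -m jog '0 18 -36 -0.11 0 0 100;0 22 -34 -0.11 0 0 100;0 26 -31 -0.11 0 0 100;0 29 -28 -0.11 0 0 100;0 32 -25 -0.11 0 0 100';python3 -c "
from h import *
plan(.597,.255,.28,83)"
```

```text
time_s: 7.9
tool_pos: [0.5427, 0.0415, 0.3024]
tool_rot: [46.3, 89.1, 3.3]
ft_force: [0.3, -0.5, -0.8]
width: 0.998
t 7.9 tcp [0.5427 0.0415 0.3024] jawyaw 47.05 tilt 0.94 zdir [ 0.73 -0.68] j [ -2.   16.7  81.4   0.1  81.  -49. ] w 0.998 F [ 0.3 -0.5 -0.8] T [ 0.01 -0.01 -0.01]
  move mm [  23.5  193.  -106.1] rotvec [-0.6276  0.0147 -0.0079] rows>= 5.3
```

```bash
python3 -m jog '0 36 -20 -0.12 0 0 100;0 38 -16 -0.12 0 0 100;0 39 -12 -0.12 0 0 100;0 40 -8 -0.12 0 0 100;0 40 -4 -0.12 0.01 0 100';python3 -c "
from h import *
grab('wrist','w5');plan(.597,.255,.2,83)
for z0 in(.1,.108):
  P=seg(['w5'],(.597,.255),.055,z0,.12);print(len(P),np.median(P[:,2]),box(P))"
```

```text
time_s: 8.32
tool_pos: [0.5778, 0.2469, 0.307]
tool_rot: [30.0, 89.4, 22.9]
ft_force: [0.4, -0.2, 0.0]
width: 1.001
t 8.37 tcp [0.578  0.2534 0.3067] jawyaw 83.69 tilt 0.65 zdir [ 0.99 -0.11] j [ 18.1  24.4  68.6   0.2  86.4 -65.6] w 1.0 F [-6.6  5.8 -2.3] T [0.2  0.24 0.04]
  move mm [106.8   2.8  17.8] rotvec [ 0.0119  0.0079 -0.0082] rows>= 2.6
1113 0.113417927259778 ((597.0389404296875, 256.3927307128906), (18.120946884155273, 80.1339340209961), 81.5010757446289)
1089 0.11343997149917456 ((597.1041259765625, 256.38800048828125), (18.109771728515625, 80.001220703125), 81.51487731933594)
```

View pics/w5.png

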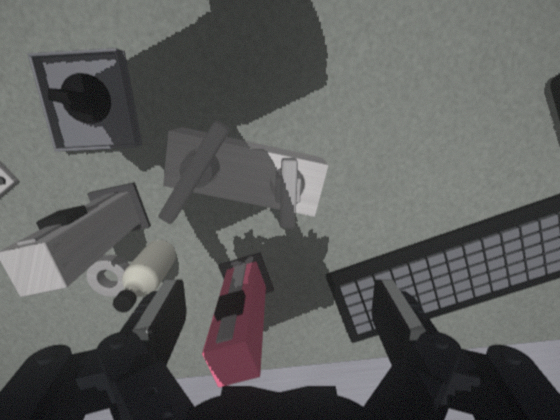

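```bash
python3 -m jog '20 3 17 0.015 0.008 -0.008 100;30 0 0 0 0 0 100;30 0 0 0 0 0 100;25 0 0 0 0 0 100;0 0 0 0 0 0 100';python3 -c "
from h import *
plan(.597,.256,.084,82)
grab('wrist','w6')
P=seg(['w6'],(.597,.255),.055,.108,.12);print(len(P),np.median(P[:,2]),box(P))"
```

```text
time_s: 8.78
tool_pos: [0.5936, 0.2656, 0.2023]
tool_rot: [40.6, 89.6, 34.2]
ft_force: [-1.4, 0.1, -0.8]
width: 1.004
t 8.78 tcp [0.5936 0.2656 0.2023] jawyaw 83.6 tilt 0.36 zdir [ 0.99 -0.11] j [ 18.8  30.6  74.2   0.1  74.8 -64.8] w 1.004 F [-1.4  0.1 -0.8] T [-0.    0.03  0.04]
  move mm [118.3  -9.6   3.9] rotvec [ 0.0279  0.0047 -0.0041] rows>= 2.8
2046 0.11337421950179893 ((596.5772094726562, 256.33441162109375), (17.984010696411133, 79.7420425415039), 81.4848403930664)
```

View pics/w6.png

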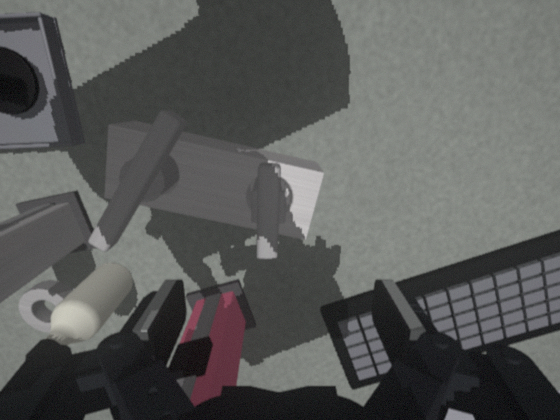

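Bar centre is (0.5966,0.2563), top at 113.4 mm (given 114), size 18x80, so this is the short one. The shank's shoulders lie just under the bar at 92 mm, so I'll keep the tips at about 94 mm.

```bash
python3 -m jog '10 -9 3 0.035 0.005 -0.004 100;30 0 0 0 0 0 100;30 0 0 0 0 0 100;20 0 0 0 0 0 100;0 0 0 0 0 0 100';python3 -c "
from h import *
plan(.5966,.2563,.094,81.5)"
```

```text
time_s: 9.25
tool_pos: [0.6018, 0.2567, 0.1217]
tool_rot: [25.9, 89.1, 16.9]
ft_force: [-0.4, 0.3, -0.2]
width: 1.0
t 9.25 tcp [0.6018 0.2567 0.1217] jawyaw 81.05 tilt 0.9 zdir [ 0.99 -0.16] j [ 17.9  35.3  79.2  -0.   64.6 -63.2] w 1.0 F [-0.4  0.3 -0.2] T [-0.03  0.01  0.01]
  move mm [27.6 -1.4 -5.5] rotvec [-0.0079  0.0141 -0.0068] rows>= 0.7
```

```bash
python3 -m jog '8 -1 -5 -0.008 0.014 -0.007 100;8 0 0 0 0 0 100;5 0 0 0 0 0 100;0 0 0 0 0 0 100;0 0 0 0 0 0 100';python3 -c "
from h import *
plan(.5966,.2563,.094,81.5)"
```

```text
time_s: 9.67
tool_pos: [0.5997, 0.2563, 0.1052]
tool_rot: [21.1, 89.7, 12.5]
ft_force: [-0.3, -0.2, -0.1]
width: 1.001
t 9.67 tcp [0.5997 0.2563 0.1052] jawyaw 81.33 tilt 0.32 zdir [ 0.99 -0.15] j [ 17.9  36.5  79.8  -0.   63.4 -63.4] w 1.001 F [-0.3 -0.2 -0.1] T [ 0.04 -0.01 -0.01]
  move mm [11.2 -0.5 -3.1] rotvec [-0.0029  0.0053 -0.002 ] rows>= 0.3
```

```bash
python3 -m jog '8 0 -3 0 0.005 0 100;5 0 0 0 0 0 100;0 0 0 0 0 0 100;0 0 0 0 0 0 50;0 0 0 0 0 0 45' 120;python3 -c "
from h import *
plan(.5966,.2563,.094,81.5)"
```

```text
time_s: 10.08
tool_pos: [0.5973, 0.2573, 0.0926]
tool_rot: [58.1, 89.8, 49.5]
ft_force: [-0.0, 0.6, 0.0]
width: 0.751
t 10.08 tcp [0.5973 0.2573 0.0926] jawyaw 81.33 tilt 0.22 zdir [ 0.99 -0.15] j [ 18.   37.3  80.5   0.1  62.  -63.4] w 0.751 F [-0.   0.6  0. ] T [-0.03  0.03  0.01]
  move mm [-1.4 -1.1 -0.6] rotvec [-0.003   0.002  -0.0032] rows>= 0.0
```

```bash
python3 -m jog '-1 -1 0 0 0 0 30;0 0 0 0 0 0 0;0 0 0 0 0 0 0;0 0 0 0 0 0 0;0 0 0 0 0 0 0' 120;python3 -m jog '0 0 0 0 0 0 0;0 0 0 0 0 0 0;0 0 0 0 0 0 0;0 0 0 0 0 0 0;0 0 0 0 0 0 0' 120;python3 -c "
from h import *
plan(.5966,.2563,.094,81.5);grab('side','s7');crop('s7',200,80,400,240,4,'c7')"
```

```text
time_s: 10.5
tool_pos: [0.5978, 0.2561, 0.0947]
tool_rot: [45.4, 89.7, 36.7]
ft_force: [-0.9, -2.7, 3.6]
width: 0.009
time_s: 10.92
tool_pos: [0.5979, 0.2561, 0.095]
tool_rot: [44.2, 89.7, 35.5]
ft_force: [-0.3, -0.4, 0.6]
width: 0.002
t 10.92 tcp [0.5979 0.2561 0.095 ] jawyaw 81.33 tilt 0.31 zdir [ 0.99 -0.15] j [ 17.9  37.1  80.5   0.1  62.1 -63.5] w 0.002 F [-0.3 -0.4  0.6] T [-0.    0.05  0.04]
  move mm [ 1.  -0.  -1.4] rotvec [-0.003   0.0038 -0.0037] rows>= 0.0
```

View pics/c7.png

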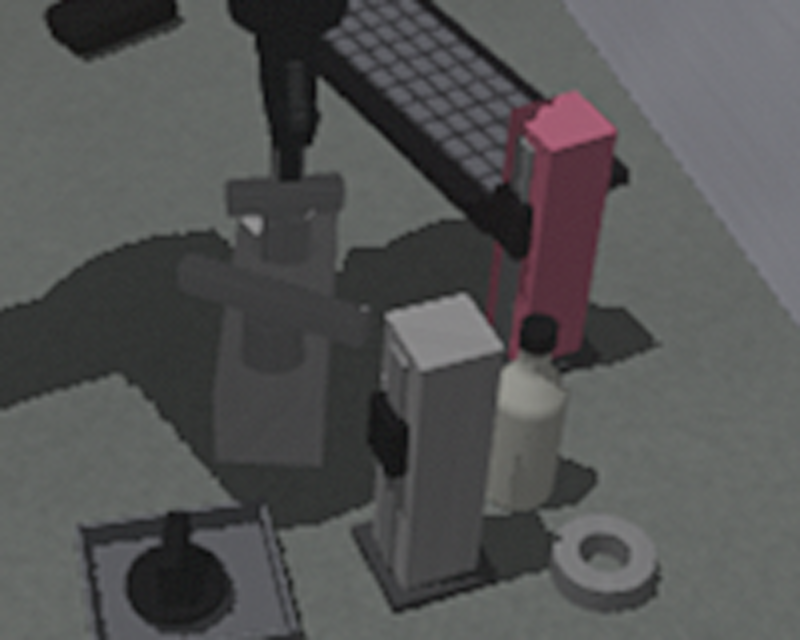

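```bash
python3 -c "
from h import *
grab('wrist','w7');crop('w7',180,160,380,400,2.5,'c8')
P=seg(['w7','s7'],(.597,.255),.06,.1,.12);print(len(P),np.median(P[:,2]),box(P))"
```

```text
3041 0.1134480428387239 ((596.1213989257812, 254.56314086914062), (26.668601989746094, 80.71576690673828), 79.04066467285156)
```

View pics/c8.png

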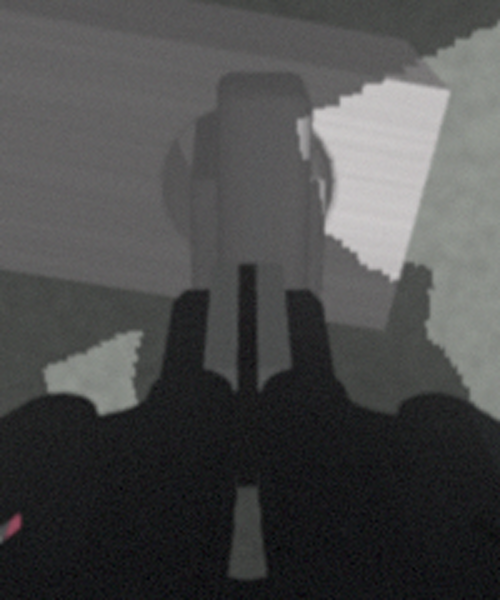

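```bash
python3 -c "
from h import *
d=load('w7');W=cloud(d)
for u,v in [(270,270),(288,270),(270,290),(288,290),(258,285),(300,285),(279,285),(285,230),(285,260),(265,310),(290,310),(279,365)]: print((u,v),d['depth'][v,u].round(4),np.round(W[v,u],4))
o=np.linalg.inv(d['cam_to_world'])@np.r_[d['state']['tool_pos'],1];K=d['mtx'];print('tcp px',K@o[:3]/o[2],o)
W=cloud(load('s7'));
for u,v in [(270,125),(272,123),(272,115),(272,105)]: print(u,v,W[v,u])"
```

```text
(270, 270) 0.1494 [0.5869 0.2535 0.1239]
(288, 270) 0.1503 [0.5886 0.2616 0.1231]
(270, 290) 0.1331 [0.5868 0.2539 0.141 ]
(288, 290) 0.1339 [0.5883 0.2611 0.1403]
(258, 285) 0.1461 [0.5908 0.2476 0.1289]
(300, 285) 0.1466 [0.5939 0.2661 0.1286]
(279, 285) 0.1378 [0.5879 0.2574 0.1362]
(285, 230) 0.1538 [0.5726 0.2627 0.1138]
(285, 260) 0.1594 [0.5882 0.2605 0.1134]
(265, 310) 0.119 [0.5858 0.2525 0.1556]
(290, 310) 0.1197 [0.5876 0.2614 0.1551]
(279, 365) 0.3235 [ 7.585e-01  2.323e-01 -7.000e-04]
tcp px [278.9715175  261.50571442   1.        ] [2.32676839e-04 2.54431212e-02 1.80147979e-01 1.00000000e+00]
270 125 [0.58951568 0.24189701 0.12323388]
272 123 [0.59504317 0.24206486 0.12851654]
272 115 [0.58972166 0.22322979 0.16747157]
272 105 [0.58786617 0.21689593 0.20161249]
```

```bash
python3 -c "
from h import *
for t in('w2','w7'):
  d=load(t);W=cloud(d);T=np.linalg.inv(d['cam_to_world']@np.linalg.inv(d['T_tool_cam']))
  L=W@T[:3,:3].T+T[:3,3]
  print(t)
  for v in (258,262,266,270,280,290,300):
    print(v,[ (u,np.round(L[v,u]*1000).astype(int).tolist()) for u in (250,258,264,270,279,288,294,300,306)])
d=load('w7');g=cv2.resize(d['pixels'][230:330,230:330],(700,700),interpolation=cv2.INTER_CUBIC);cv2.imwrite('pics/c9.png',cv2.convertScaleAbs(g,alpha=2.5))
d=load('w2');g=cv2.resize(d['pixels'][200:330,215:345],(700,700),interpolation=cv2.INTER_CUBIC);cv2.imwrite('pics/c10.png',cv2.convertScaleAbs(g,alpha=3))
"
```

```text
w2
258 [(250, [16, -16, 5]), (258, [16, -11, 5]), (264, [-21, -6, -13]), (270, [-22, -3, -14]), (279, [-22, 1, -14]), (288, [-23, 5, -14]), (294, [16, 10, 5]), (300, [17, 14, 5]), (306, [16, 17, 5])]
262 [(250, [16, -16, 7]), (258, [15, -11, 7]), (264, [-20, -6, -10]), (270, [-22, -3, -12]), (279, [-22, 1, -12]), (288, [-22, 5, -12]), (294, [16, 10, 7]), (300, [17, 14, 8]), (306, [16, 17, 7])]
266 [(250, [16, -16, 10]), (258, [-24, -9, -11]), (264, [-24, -6, -11]), (270, [-23, -3, -10]), (279, [-22, 1, -9]), (288, [-22, 5, -10]), (294, [-24, 8, -11]), (300, [-25, 11, -11]), (306, [16, 18, 10])]
270 [(250, [15, -16, 12]), (258, [-29, -8, -11]), (264, [-29, -6, -11]), (270, [-22, -3, -7]), (279, [-22, 1, -8]), (288, [-23, 5, -8]), (294, [-28, 8, -11]), (300, [-28, 11, -11]), (306, [16, 18, 13])]
280 [(250, [-30, -12, -6]), (258, [-38, -8, -11]), (264, [-37, -5, -11]), (270, [-22, -3, -2]), (279, [-23, 1, -2]), (288, [-22, 5, -2]), (294, [-37, 8, -11]), (300, [-37, 10, -11]), (306, [-38, 13, -11])]
290 [(250, [-44, -11, -10]), (258, [-46, -7, -11]), (264, [-45, -5, -11]), (270, [-22, -3
[... 1020 characters left out ...]
 (288, [-28, 4, -10]), (294, [-19, 7, -5]), (300, [-18, 10, -5]), (306, [3, 15, 7])]
280 [(250, [-30, -13, -6]), (258, [-31, -10, -6]), (264, [-37, -7, -10]), (270, [-37, -4, -10]), (279, [-37, 0, -10]), (288, [-37, 4, -10]), (294, [-31, 7, -6]), (300, [-31, 10, -6]), (306, [-31, 12, -6])]
290 [(250, [-38, -13, -6]), (258, [-39, -9, -6]), (264, [-45, -6, -10]), (270, [-46, -4, -11]), (279, [-45, 0, -10]), (288, [-45, 4, -10]), (294, [-46, 6, -10]), (300, [-39, 9, -6]), (306, [-39, 12, -6])]
300 [(250, [-46, -12, -6]), (258, [-47, -9, -7]), (264, [-52, -6, -10]), (270, [-53, -4, -10]), (279, [-52, 0, -10]), (288, [-52, 3, -10]), (294, [-54, 6, -11]), (300, [-47, 8, -6]), (306, [-47, 11, -6])]
```

View pics/c9.png

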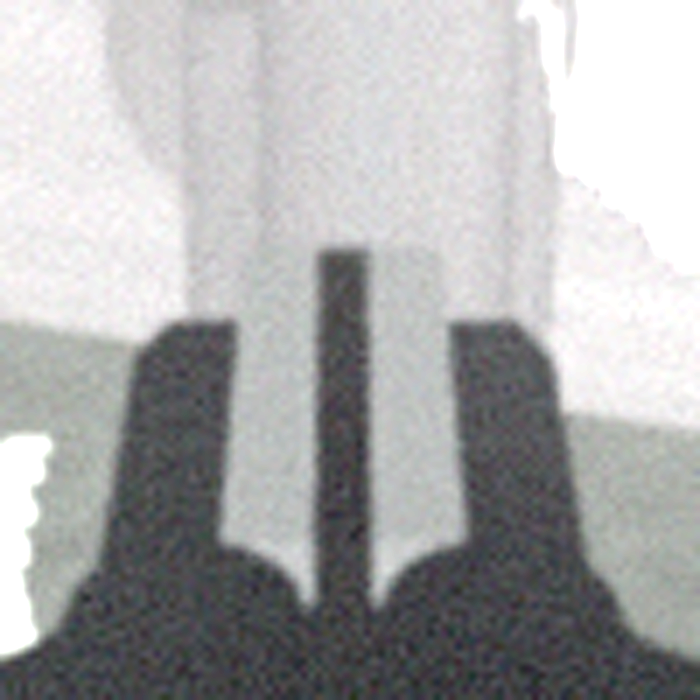

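View pics/c10.png

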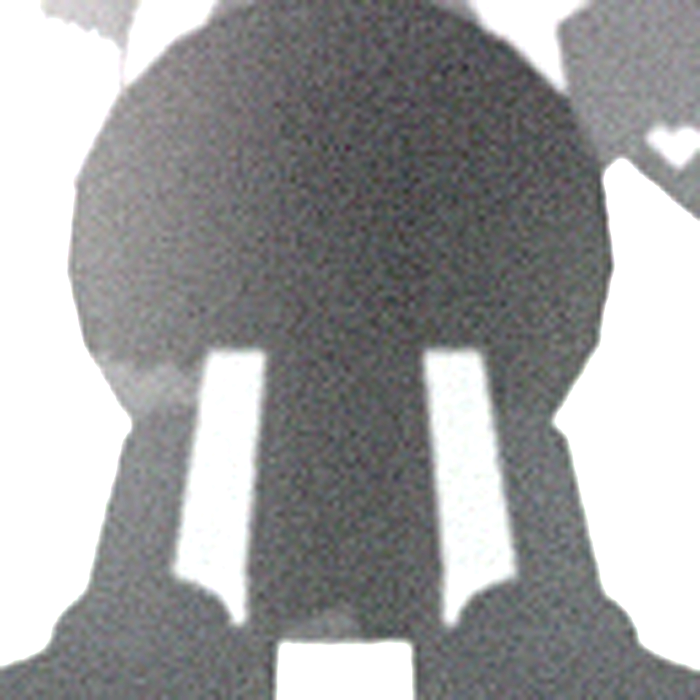

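The fingers shut fully without taking the bar. In the wrist image the pads end at row 265, which puts the real pad tips about 21 mm behind the reported TCP. They closed above the bar, and the cap was held only by the top of its tab. I'll check this on the open-finger picture.

```bash
python3 -c "
from h import *
for t in('w6','w1'):
  d=load(t);W=cloud(d);T=np.linalg.inv(d['cam_to_world']@np.linalg.inv(d['T_tool_cam']))
  L=(W@T[:3,:3].T+T[:3,3])*1000
  m=(L[...,0]>-70)&(L[...,0]<-5)&(abs(L[...,1])<70)&(abs(L[...,2])<40)
  P=L[m];print(t,len(P),np.percentile(P[:,0],[50,90,98,99.5]));Q=P[P[:,0]>np.percentile(P[:,0],97)];print(np.round(Q[:6]))
"; python3 -m jog '-3 0 0 0 0 0 60;-3 0 0 0 0 0 80;0 0 0 0 0 0 100;0 0 0 0 0 0 100;0 0 0 0 0 0 100' 60;python3 -c "
from h import *
d=grab('wrist','w8')
P=seg(['w8'],(.597,.255),.055,.108,.1165);print(len(P),np.median(P[:,2]),box(P));plan(.5966,.2563,.074,81.5)"
```

```text
w6 5818 [-55.29979249 -40.2214492  -35.43870858 -33.69447456]
[[-35. -43.  -9.]
 [-34. -43.  -8.]
 [-34.  42.  -8.]
 [-35.  43.  -9.]
 [-36.  43.  -9.]
 [-35. -43.  -8.]]
w1 5818 [-55.14836332 -40.18503703 -35.36906003 -33.62518984]
[[-35. -42. -10.]
 [-35. -42.  -9.]
 [-34.  44.  -9.]
 [-36.  48. -10.]
 [-36.  49. -10.]
 [-36. -42. -10.]]
time_s: 11.43
tool_pos: [0.598, 0.2562, 0.1017]
tool_rot: [44.2, 89.7, 35.5]
ft_force: [0.1, 0.6, -0.9]
width: 0.704
4802 0.11344737830296446 ((596.4439086914062, 255.2424774169922), (18.056947708129883, 80.4586181640625), 80.8816146850586)
t 11.48 tcp [0.5979 0.2562 0.1017] jawyaw 81.33 tilt 0.31 zdir [ 0.99 -0.15] j [ 17.9  36.6  80.2   0.1  62.9 -63.5] w 0.795 F [0.3 0.3 0.2] T [-0.02 -0.01 -0.01]
  move mm [27.7 -0.2 -1.5] rotvec [-0.003   0.0039 -0.0038] rows>= 0.7
```

View pics/w8.png

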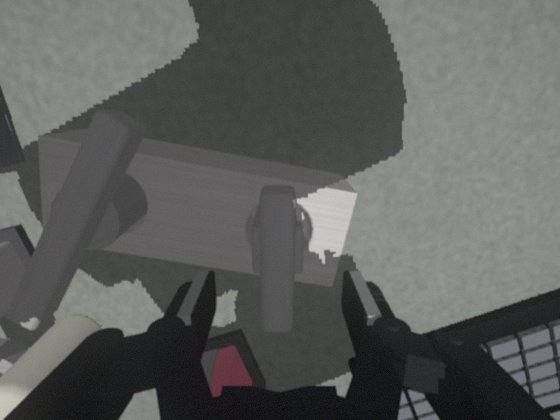

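Confirmed: the pads end at local -34 mm when open and -21 mm when shut. To grip the bar, the reported TCP should be at z ≈ 0.073. The bar hasn't moved, at (0.5964,0.2555) and 81°.

```bash
python3 -m jog '12 0 -1 0 0.004 -0.004 100;9 0 0 0 0 0 100;5 0 0 0 0 0 100;0 0 0 0 0 0 100;0 0 0 0 0 0 100' 60;python3 -c "
from h import *
plan(.5966,.2557,.073,81.3)"
```

```text
time_s: 11.9
tool_pos: [0.5963, 0.2562, 0.072]
tool_rot: [-144.8, 89.9, -153.5]
ft_force: [0.3, -0.2, 0.4]
width: 0.996
t 11.9 tcp [0.5963 0.2562 0.072 ] jawyaw 81.33 tilt 0.13 zdir [ 0.99 -0.15] j [ 18.   38.7  81.3  -0.   60.1 -63.3] w 0.996 F [ 0.3 -0.2  0.4] T [ 0.01 -0.01  0.04]
  move mm [-1.  -0.5  0.4] rotvec [ 0.0006 -0.0018  0.0013] rows>= 0.0
```

```bash
python3 -m jog '-1 0 0 0 0 0 40;0 0 0 0 0 0 0;0 0 0 0 0 0 0;0 0 0 0 0 0 0;0 0 0 0 0 0 0' 60;python3 -m jog '0 0 0 0 0 0 0;0 0 0 0 0 0 0;0 0 0 0 0 0 0;0 0 0 0 0 0 0;0 0 0 0 0 0 0' 120;python3 -c "
from h import *
plan(.5966,.2563,.3,81.5)"
```

```text
time_s: 12.32
tool_pos: [0.5966, 0.2563, 0.0734]
tool_rot: [-144.7, 89.9, -153.4]
ft_force: [-0.1, 0.1, 0.4]
width: 0.297
time_s: 12.73
tool_pos: [0.5969, 0.2564, 0.074]
tool_rot: [-139.2, 90.0, -147.8]
ft_force: [0.0, -0.6, -1.8]
width: 0.185
t 12.73 tcp [0.5969 0.2564 0.074 ] jawyaw 81.32 tilt 0.05 zdir [ 0.99 -0.15] j [ 18.   38.6  81.2  -0.   60.2 -63.3] w 0.185 F [ 0.  -0.6 -1.8] T [ 0.08 -0.04  0.01]
  move mm [-226.    -0.3   -0.4] rotvec [-0.0031 -0.0006  0.0005] rows>= 5.4
```

```bash
python3 -m jog '-8 0 0 0 0 0 0;-15 0 0 0 0 0 0;-20 0 0 0 0 0 0;-20 0 0 0 0 0 0;-20 0 0 0 0 0 0' 120;python3 -c "
from h import *
plan(.5966,.2563,.3,81.5);grab('side','s9');grab('wrist','w9');crop('s9',180,20,400,240,2.7,'c11')"
```

```text
time_s: 13.15
tool_pos: [0.5938, 0.2558, 0.1553]
tool_rot: [-156.1, 89.4, -164.8]
ft_force: [-0.2, -0.4, -6.0]
width: 0.181
t 13.15 tcp [0.5938 0.2558 0.1553] jawyaw 81.32 tilt 0.63 zdir [ 0.99 -0.15] j [ 18.   33.4  77.    0.   70.3 -63.3] w 0.181 F [-0.2 -0.4 -6. ] T [ 0.03 -0.06 -0.01]
  move mm [-144.8    0.3    1.3] rotvec [-0.0032 -0.0101  0.0045] rows>= 3.5
```

View pics/c11.png

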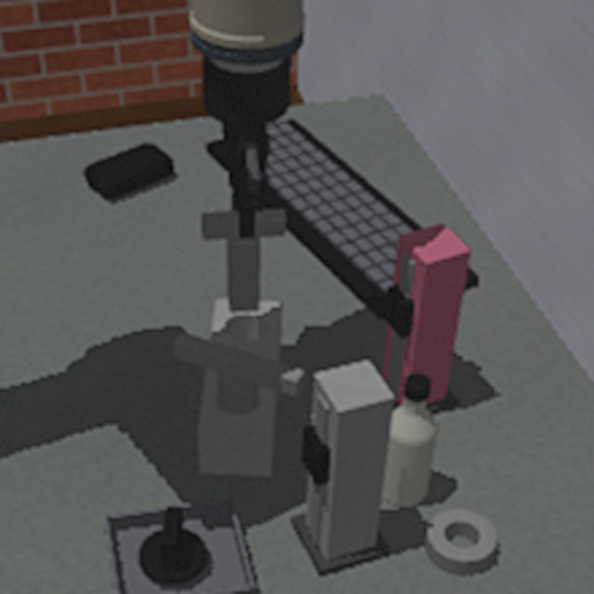

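View pics/w9.png

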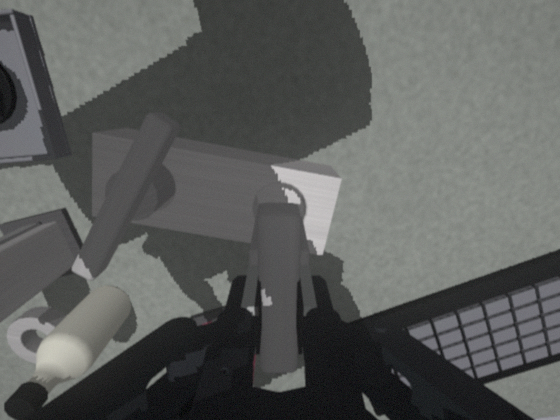

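The key is held by the bar and hangs vertical, with the foot clear of the rack. I'll measure its offset in the hand from this wrist picture and keep lifting.

```bash
python3 -m jog '-35 0 0 0 -0.01 0.005 0;-35 0 0 0 0 0 0;-35 0 0 0 0 0 0;-35 0 0 0 0 0 0;-25 0 0 0 0 0 0' 120;python3 -c "
from h import *
d=load('w9');W=cloud(d);T=np.linalg.inv(d['cam_to_world']@np.linalg.inv(d['T_tool_cam']))
L=(W@T[:3,:3].T+T[:3,3])*1000
m=(L[...,0]>-44)&(L[...,0]<-36)&(abs(L[...,1])<14)&(abs(L[...,2])<60);m[330:]=m[330:]&(abs(L[330:,:,1])<8.5)
P=L[m];print(len(P),np.percentile(P,[2,50,98],axis=0));
f=P[P[:,2]<-13];print(cv2.minAreaRect(f[:,1:].astype(np.float32)))
b=P[:,2]
for lo in range(-40,45,10):
  s=P[(b>=lo)&(b<lo+10)]
  if len(s): print(lo,len(s),s[:,1].min().round(1),s[:,1].max().round(1))
print(P[:,2].min(),P[:,2].max())
plan(.48,.0,.33,95)"
```

```text
time_s: 13.67
tool_pos: [0.5903, 0.2544, 0.3166]
tool_rot: [-154.9, 89.2, -163.6]
ft_force: [0.1, 0.9, -6.7]
width: 0.179
6420 [[-41.34817804  -9.08106783 -39.18839295]
 [-39.39857519  -0.0788402   -9.56960098]
 [-36.95587762   8.7163255   35.92796812]]
((-0.1635885238647461, -26.7075252532959), (27.41373634338379, 17.9309139251709), 89.92060852050781)
-40 1073 -9.1 8.6
-30 941 -8.9 8.8
-20 1016 -14.0 13.8
-10 875 -13.9 14.0
0 707 -8.0 7.5
10 663 -8.3 7.7
20 632 -8.4 8.5
30 493 -8.5 8.5
-40.41173334690762 39.77829462930793
t 13.67 tcp [0.5903 0.2544 0.3166] jawyaw 81.31 tilt 0.75 zdir [ 0.99 -0.15] j [ 18.   26.   64.5   0.   90.3 -63.3] w 0.179 F [ 0.1  0.9 -6.7] T [ 0.02 -0.17  0.01]
  move mm [ -11.1 -268.2  -70.7] rotvec [-0.2389 -0.0125  0.0041] rows>= 6.7
```

```bash
python3 -m jog '-3 -40 0 0 -0.012 0.004 0;-3 -40 0 0 0 0 0;-3 -40 0 0 0 0 0;0 -40 0 0 0 0 0;0 -40 0 0 0 0 0' 120;python3 -m jog '0 -40 0 0 0 0 0;0 -40 0 0 0 0 0;0 -40 0 0 0 0 0;0 -40 0 -0.06 0 0 0;0 -40 0 -0.06 0 0 0' 120;python3 -c "
from h import *
plan(.524,-.2366,.22,95.3)"
```

```text
time_s: 14.08
tool_pos: [0.5606, 0.0582, 0.3259]
tool_rot: [34.9, 89.7, 26.8]
ft_force: [1.9, -0.8, -7.6]
width: 0.178
time_s: 14.5
tool_pos: [0.5287, -0.1477, 0.3188]
tool_rot: [130.4, 89.7, 129.3]
ft_force: [1.5, -0.4, -7.1]
width: 0.182
t 14.5 tcp [ 0.5287 -0.1477  0.3188] jawyaw 88.92 tilt 0.32 zdir [ 1.   -0.02] j [ -21.9   17.1   78.2    0.2   85.  -110.9] w 0.182 F [ 1.5 -0.4 -7.1] T [-0.02 -0.19  0.01]
  move mm [ 98.4 -89.4  -2.7] rotvec [-0.1113 -0.0034 -0.0045] rows>= 3.2
```

```bash
python3 -m jog '0 -38 -1 -0.055 0 0 0;0 -38 0 -0.055 0 0 0;20 0 0 0 0 0 0;30 0 0 0 0 0 0;30 0 0 0 0 0 0' 120;python3 -c "
from h import *
plan(.5240,-.2366,.15,95.3)"
```

```text
time_s: 14.92
tool_pos: [0.526, -0.238, 0.2351]
tool_rot: [-172.1, 89.9, -166.8]
ft_force: [1.1, -0.4, -7.2]
width: 0.179
t 14.92 tcp [ 0.526  -0.238   0.2351] jawyaw 95.31 tilt 0.05 zdir [1.   0.09] j [ -30.2   23.1   82.1   -0.    74.8 -125.5] w 0.179 F [ 1.1 -0.4 -7.2] T [-0.01 -0.04 -0.01]
  move mm [85.1  1.6 -1.8] rotvec [ 0.0001 -0.0009  0.0001] rows>= 2.0
```

```bash
python3 -m jog '25 1.6 -1.5 0 0 0 0;25 0 0 0 0 0 0;22 0 0 0 0 0 0;8 0 0 0 0 0 0;0 0 0 0 0 0 0' 120;python3 -c "
from h import *
plan(.5240,-.2366,.135,95.3);grab('side','s10');grab('scene','sc10');crop('s10',220,200,380,380,3.3,'c12');crop('sc10',130,180,270,310,4,'c13')"
```

```text
time_s: 15.33
tool_pos: [0.5172, -0.2342, 0.1402]
tool_rot: [147.2, 89.0, 152.4]
ft_force: [-0.4, 0.3, -6.7]
width: 0.176
t 15.33 tcp [ 0.5172 -0.2342  0.1402] jawyaw 95.18 tilt 0.98 zdir [1.   0.09] j [-3.040e+01  2.870e+01  8.930e+01 -1.000e-01  6.300e+01 -1.255e+02] w 0.176 F [-0.4  0.3 -6.7] T [ 0.07 -0.03  0.01]
  move mm [ 5.1 -3.1  6.6] rotvec [-0.0021 -0.0143 -0.0093] rows>= 0.2
```

View pics/c12.png

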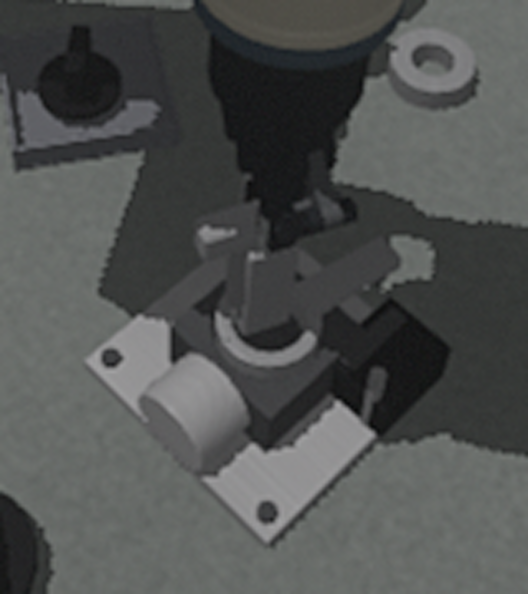

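View pics/c13.png

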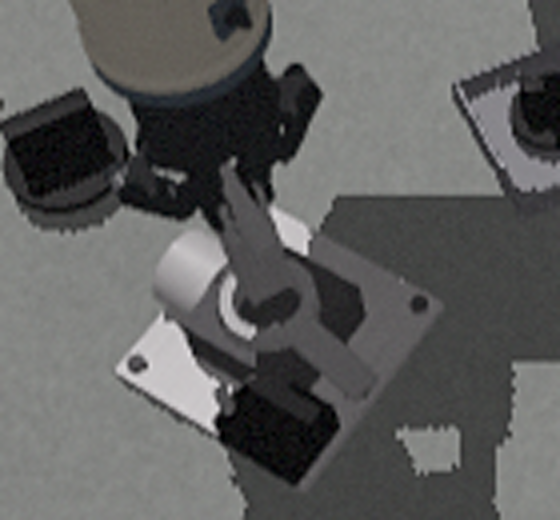

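The key's foot is just above the bore but off by about 6 mm after the fast descent, so I'm correcting slowly.

```bash
python3 -m jog '0 -3 6.5 -0.002 -0.014 -0.009 0;0 0 0 0 0 0 0;0 0 0 0 0 0 0;0 0 0 0 0 0 0;0 0 0 0 0 0 0' 120;python3 -c "
from h import *
plan(.5240,-.2366,.135,95.3)"
```

```text
time_s: 15.85
tool_pos: [0.5289, -0.2389, 0.1476]
tool_rot: [-34.8, 89.2, -29.4]
ft_force: [-0.7, -0.2, -6.7]
width: 0.174
t 15.85 tcp [ 0.5289 -0.2389  0.1476] jawyaw 95.34 tilt 0.77 zdir [1.   0.09] j [ -30.2   28.3   88.6    0.    62.3 -125.5] w 0.174 F [-0.7 -0.2 -6.7] T [-0.02  0.04 -0.01]
  move mm [12.5  2.8 -4.8] rotvec [0.0007 0.011  0.0077] rows>= 0.3
```

```bash
python3 -m jog '2 2.5 -4 0 0.01 0.007 0;2 0 0 0 0 0 0;2 0 0 0 0 0 0;1 0 0 0 0 0 0;0 0 0 0 0 0 0' 120;python3 -c "
from h import *
plan(.5240,-.2366,.135,95.3)"
```

```text
time_s: 16.27
tool_pos: [0.5244, -0.2366, 0.1406]
tool_rot: [-35.4, 89.9, -30.0]
ft_force: [0.2, 0.9, -6.7]
width: 0.178
t 16.27 tcp [ 0.5244 -0.2366  0.1406] jawyaw 95.34 tilt 0.06 zdir [1.   0.09] j [ -30.2   28.7   89.1    0.    62.1 -125.6] w 0.178 F [ 0.2  0.9 -6.7] T [0.02 0.01 0.02]
  move mm [ 5.6  0.1 -0.4] rotvec [0.0007 0.0009 0.0006] rows>= 0.1
```

```bash
python3 -m jog '3 0 0 0 0 0 0;3 0 0 0 0 0 0;3 0 0 0 0 0 0;3 0 0 0 0 0 0;2 0 0 0 0 0 0' 120;python3 -c "
from h import *
plan(.5240,-.2366,.106,95.3)"
```

```text
time_s: 16.68
tool_pos: [0.5245, -0.2367, 0.1252]
tool_rot: [-34.0, 89.9, -28.7]
ft_force: [0.3, 0.0, -6.8]
width: 0.181
t 16.68 tcp [ 0.5245 -0.2367  0.1252] jawyaw 95.34 tilt 0.06 zdir [1.   0.09] j [ -30.2   29.9   90.     0.    60.1 -125.6] w 0.181 F [ 0.3  0.  -6.8] T [0.02 0.06 0.  ]
  move mm [19.2  0.2 -0.5] rotvec [0.0007 0.0009 0.0006] rows>= 0.5
```

The foot is about 6 mm inside the bore with no contact force. Next is the socket mouth.

```bash
python3 -m jog '4 0 -0.3 0 0 0 0;4 0 0 0 0 0 0;3 0 0 0 0 0 0;3 0 0 0 0 0 0;2 0 0 0 0 0 0' 120;python3 -c "
from h import *
plan(.5240,-.2366,.081,95.3)"
```

```text
time_s: 17.1
tool_pos: [0.5241, -0.2367, 0.1071]
tool_rot: [-35.1, 90.0, -29.8]
ft_force: [-1.6, 0.3, -6.9]
width: 0.181
t 17.1 tcp [ 0.5241 -0.2367  0.1071] jawyaw 95.34 tilt 0.03 zdir [1.   0.09] j [ -30.3   31.2   91.     0.    57.8 -125.6] w 0.181 F [-1.6  0.3 -6.9] T [-0.    0.    0.01]
  move mm [26.1  0.1 -0.1] rotvec [0.0007 0.0005 0.0003] rows>= 0.6
```

```bash
python3 -m jog '3 0 0 0 0 0 0;3 0 0 0 0 0 0;2 0 0 0 0 0 0;2 0 0 0 0 0 0;2 0 0 0 0 0 0' 120;python3 -c "
from h import *
plan(.5240,-.2366,.081,95.3)"
```

```text
time_s: 17.52
tool_pos: [0.5242, -0.2367, 0.0937]
tool_rot: [-33.5, 90.0, -28.2]
ft_force: [0.1, -0.3, -5.6]
width: 0.175
t 17.52 tcp [ 0.5242 -0.2367  0.0937] jawyaw 95.34 tilt 0.04 zdir [1.   0.09] j [ -30.3   32.2   91.6    0.    56.1 -125.6] w 0.175 F [ 0.1 -0.3 -5.6] T [ 0.01  0.   -0.  ]
  move mm [12.7  0.2 -0.2] rotvec [0.0007 0.0005 0.0004] rows>= 0.3
```

It went straight through the mouth: the foot is 12 mm into the socket and the side force is near zero. I'm continuing to the floor gently.

```bash
python3 -m jog '3 0 0 0 0 0 0;3 0 0 0 0 0 0;2 0 0 0 0 0 0;2 0 0 0 0 0 0;1 0 0 0 0 0 0' 120;python3 -c "
from h import *
plan(.5240,-.2366,.081,95.3)"
```

```text
time_s: 17.93
tool_pos: [0.5243, -0.2368, 0.0815]
tool_rot: [-36.7, 90.0, -31.4]
ft_force: [-0.3, 0.2, -6.6]
width: 0.18
t 17.93 tcp [ 0.5243 -0.2368  0.0815] jawyaw 95.34 tilt 0.05 zdir [1.   0.09] j [ -30.3   33.2   92.2   -0.    54.5 -125.6] w 0.18 F [-0.3  0.2 -6.6] T [0.04 0.02 0.01]
  move mm [ 0.5  0.2 -0.2] rotvec [0.0006 0.0007 0.0005] rows>= 0.0
```

```bash
python3 -m jog '0.5 0 0 0 0 0 0;0.5 0 0 0 0 0 0;0.5 0 0 0 0 0 0;0.5 0 0 0 0 0 0;0 0 0 0 0 0 0' 120;python3 -c "
from h import *
plan(.5240,-.2366,.081,95.3)"
```

```text
time_s: 18.35
tool_pos: [0.5246, -0.2369, 0.0811]
tool_rot: [-34.1, 89.9, -28.7]
ft_force: [0.8, -0.6, -7.0]
width: 0.183
t 18.35 tcp [ 0.5246 -0.2369  0.0811] jawyaw 95.34 tilt 0.13 zdir [1.   0.09] j [ -30.2   33.2   92.2    0.    54.4 -125.6] w 0.183 F [ 0.8 -0.6 -7. ] T [-0.02  0.06  0.  ]
  move mm [ 0.1  0.3 -0.6] rotvec [0.0007 0.0019 0.0013] rows>= 0.0
```

```bash
python3 -m jog '1 0 0 0 0 0 0;1 0 0 0 0 0 0;1 0 0 0 0 0 0;1 0 0 0 0 0 0;0 0 0 0 0 0 0' 120;python3 -c "
from h import *
plan(.5240,-.2366,.081,95.3)"
```

```text
time_s: 18.77
tool_pos: [0.5255, -0.2371, 0.0812]
tool_rot: [-32.1, 89.7, -26.7]
ft_force: [-0.9, -0.1, -6.3]
width: 0.174
t 18.77 tcp [ 0.5255 -0.2371  0.0812] jawyaw 95.35 tilt 0.34 zdir [1.   0.09] j [ -30.2   33.2   92.3    0.    54.2 -125.6] w 0.174 F [-0.9 -0.1 -6.3] T [-0.02  0.2  -0.01]
  move mm [ 0.2  0.6 -1.4] rotvec [0.0009 0.0051 0.0032] rows>= 0.0
```

```bash
python3 -m jog '2 0.5 -1 0 0.005 0.003 0;2 0 0 0 0 0 0;2 0 0 0 0 0 0;1 0 0 0 0 0 0;1 0 0 0 0 0 0' 120;python3 -c "
from h import *
plan(.5240,-.2366,.081,95.3)"
```

```text
time_s: 19.18
tool_pos: [0.5261, -0.2373, 0.0809]
tool_rot: [-35.4, 89.6, -30.0]
ft_force: [-6.0, 2.6, 14.7]
width: 0.181
t 19.18 tcp [ 0.5261 -0.2373  0.0809] jawyaw 95.37 tilt 0.38 zdir [1.   0.09] j [ -30.2   33.3   92.3    0.    54.1 -125.6] w 0.181 F [-6.   2.6 14.7] T [ 0.75  1.25 -0.  ]
  move mm [-0.1  0.9 -2. ] rotvec [0.0012 0.0055 0.0039] rows>= 0.1
```

The key is home: TCP 0.081 puts the foot at 17 mm, and the floor now carries the load. Next I turn clockwise, which is positive about tool x.

```bash
python3 -m jog '-0.5 0.5 -1 0.04 0.002 0.002 0;0 0 0 0.05 0 0 0;0 0 0 0.05 0 0 0;0 0 0 0.05 0 0 0;0 0 0 0.05 0 0 0' 120;python3 -c "
from h import *
plan(.5240,-.2366,.081,95.3)"
```

```text
time_s: 19.6
tool_pos: [0.5243, -0.2364, 0.0812]
tool_rot: [-12.9, 89.9, -21.7]
ft_force: [-2.6, 0.6, 2.6]
width: 0.178
t 19.6 tcp [ 0.5243 -0.2364  0.0812] jawyaw 81.24 tilt 0.12 zdir [ 0.99 -0.15] j [ -30.2   33.2   92.3    0.    54.4 -111.5] w 0.178 F [-2.6  0.6  2.6] T [0.23 0.52 0.52]
  move mm [ 0.2 -0.2 -0.2] rotvec [-0.2455  0.0019  0.0007] rows>= 2.0
```

```bash
python3 -m jog '0 0 0 0.08 0 0 0;0 0 0 0.08 0 0 0;0 0 0 0.08 0 0 0;0 0 0 0.08 0 0 0;0 0 0 0.06 0 0 0' 120;python3 -c "
from h import *
plan(.5240,-.2366,.081,95.3);grab('side','s11');crop('s11',220,200,380,380,3.3,'c14')"
```

```text
time_s: 20.02
tool_pos: [0.5241, -0.2367, 0.0811]
tool_rot: [-31.7, 89.9, -63.1]
ft_force: [-1.9, 0.7, 1.5]
width: 0.179
t 20.02 tcp [ 0.5241 -0.2367  0.0811] jawyaw 58.57 tilt 0.1 zdir [ 0.85 -0.52] j [-30.2  33.2  92.3  -0.1  54.4 -88.8] w 0.179 F [-1.9  0.7  1.5] T [0.3  0.54 0.53]
  move mm [ 0.1  0.  -0.2] rotvec [-0.6411  0.0011  0.0013] rows>= 5.1
```

View pics/c14.png

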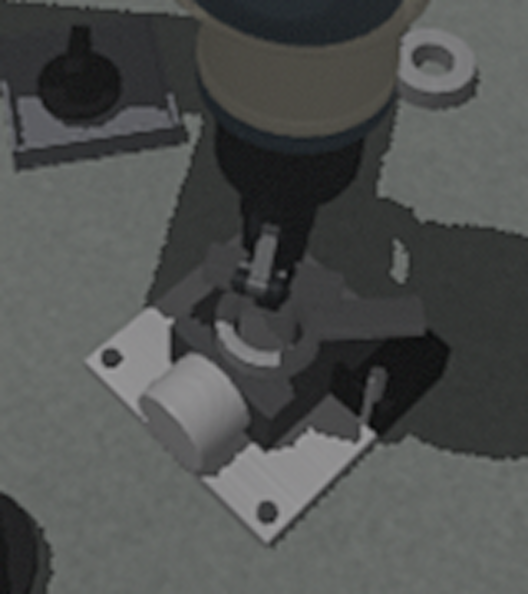

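The arm has swung with the key and now points at (425,315) in the crop, heading for the pin at (375,395). I'm continuing.

```bash
python3 -m jog '0 0 0 0.06 0 0 0;0 0 0 0.05 0 0 0;0 0 0 0.05 0 0 0;0 0 0 0.05 0 0 0;0 0 0 0.05 0 0 0' 120;python3 -c "
from h import *
plan(.5240,-.2366,.081,95.3)"
```

```text
time_s: 20.48
tool_pos: [0.524, -0.2369, 0.0811]
tool_rot: [-44.0, 89.9, -90.5]
ft_force: [-2.6, 0.6, 1.8]
width: 0.179
t 20.48 tcp [ 0.524  -0.2369  0.0811] jawyaw 43.47 tilt 0.12 zdir [ 0.69 -0.73] j [-30.2  33.2  92.2  -0.1  54.5 -73.6] w 0.179 F [-2.6  0.6  1.8] T [0.26 0.53 0.5 ]
  move mm [ 0.1  0.2 -0.2] rotvec [-9.046e-01  7.000e-04  2.000e-03] rows>= 7.2
```

```bash
python3 -m jog '0 0 0 0.03 0 0 0;0 0 0 0.03 0 0 0;0 0 0 0.03 0 0 0;0 0 0 0.02 0 0 0;0 0 0 0.02 0 0 0' 120;python3 -c "
from h import *
plan(.5240,-.2366,.081,95.3)"
```

```text
time_s: 20.9
tool_pos: [0.5239, -0.237, 0.0811]
tool_rot: [-53.7, 89.8, -107.5]
ft_force: [-2.5, 1.1, 1.3]
width: 0.178
t 20.9 tcp [ 0.5239 -0.237   0.0811] jawyaw 36.19 tilt 0.16 zdir [ 0.59 -0.81] j [-30.2  33.2  92.2  -0.2  54.5 -66.3] w 0.178 F [-2.5  1.1  1.3] T [0.37 0.38 2.2 ]
  move mm [ 0.1  0.3 -0.3] rotvec [-1.0316e+00  4.0000e-04  3.0000e-03] rows>= 8.3
```

The torque rose from 0.5 to 2.2 N m after a total turn of 1.03 rad, so the arm is at its stop. I'll check in the pictures before letting go.

```bash
python3 -m jog '0 0 0 0.01 0 0 0;0 0 0 0 0 0 0;0 0 0 -0.01 0 0 0;0 0 0 0 0 0 0;0 0 0 0 0 0 0' 120;python3 -c "
from h import *
plan(.5240,-.2366,.081,95.3);grab('side','s12');grab('scene','sc12');crop('s12',240,230,380,380,4,'c15');crop('sc12',140,190,270,310,4,'c16')"
```

```text
time_s: 21.32
tool_pos: [0.524, -0.2369, 0.0811]
tool_rot: [-57.7, 89.8, -111.1]
ft_force: [-1.8, 2.1, 2.2]
width: 0.182
t 21.32 tcp [ 0.524  -0.2369  0.0811] jawyaw 36.54 tilt 0.22 zdir [ 0.6 -0.8] j [-30.1  33.3  92.2  -0.3  54.5 -66.5] w 0.182 F [-1.8  2.1  2.2] T [0.27 0.5  1.72]
  move mm [ 0.1  0.2 -0.3] rotvec [-1.0255e+00  2.0000e-04  4.1000e-03] rows>= 8.2
```

View pics/c15.png

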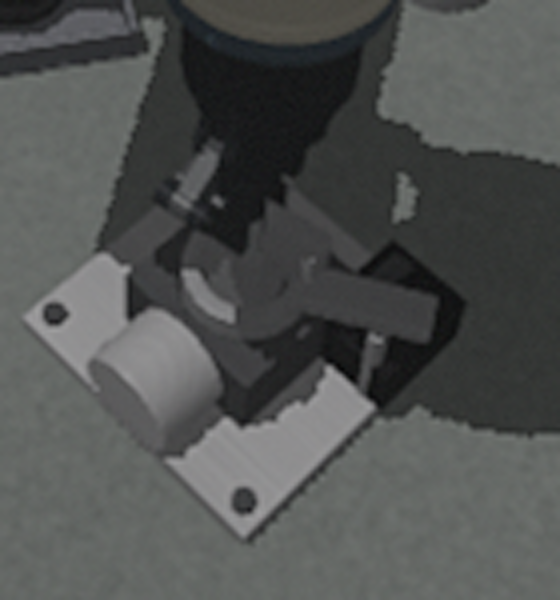

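View pics/c16.png

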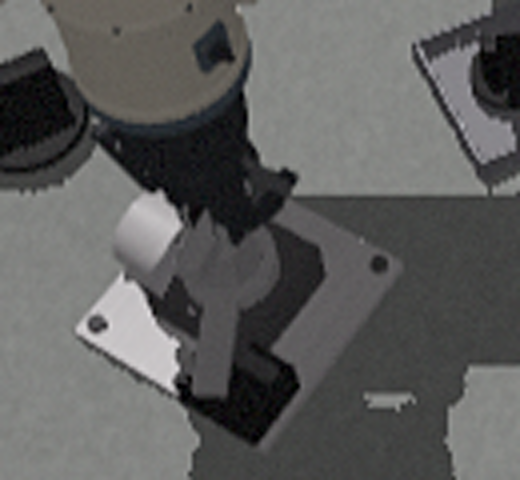

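The arm (side crop, end at (420,310)) lies over the workpiece and against the pin at (375,345). I'll relax the torque, open the fingers and retract straight up.

```bash
python3 -m jog '0 0 0 -0.02 0 0 0;0 0 0 0 0 0 0;0 0 0 0 0 0 30;0 0 0 0 0 0 40;0 0 0 0 0 0 60' 60;python3 -m jog '0 0 0 0 0 0 70;0 0 0 0 0 0 90;0 0 0 0 0 0 100;0 0 0 0 0 0 100;0 0 0 0 0 0 100' 60;python3 -c "
from h import *
plan(.5240,-.2366,.2,36);grab('wrist','w13')"
```

```text
time_s: 21.83
tool_pos: [0.5248, -0.2374, 0.0811]
tool_rot: [-25.8, 89.8, -78.3]
ft_force: [-0.6, -0.2, 0.6]
width: 0.528
time_s: 22.25
tool_pos: [0.5256, -0.2379, 0.0814]
tool_rot: [-2.4, 89.7, -55.0]
ft_force: [0.4, -0.1, -0.8]
width: 1.0
t 22.25 tcp [ 0.5256 -0.2379  0.0814] jawyaw 37.44 tilt 0.26 zdir [ 0.61 -0.79] j [-30.2  33.3  92.1  -0.1  54.4 -67.6] w 1.0 F [ 0.4 -0.1 -0.8] T [ 0.05 -0.04 -0.01]
  move mm [-118.6   -0.5   -1.5] rotvec [0.0252 0.0045 0.0001] rows>= 2.8
```

View pics/w13.png

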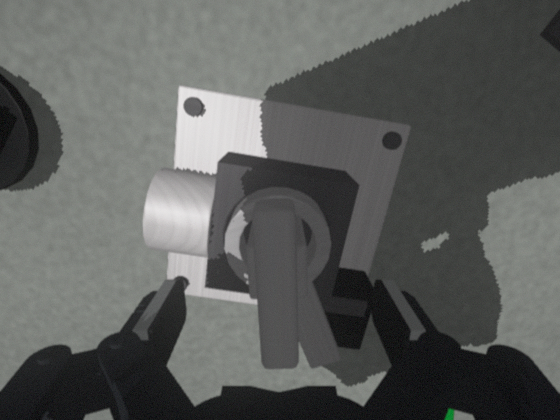

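The key stands free between the open fingers, bar at (275,290). Now I retract.

```bash
python3 -m jog '-20 0 0 0 0 0 100;-30 0 0 0 0 0 100;-35 0 0 0 0 0 100;-35 0 0 0 0 0 100;-35 0 0 0 0 0 100';python3 -m jog '-10 0 -35 0 0 0 100;0 0 -35 0 0 0 100;0 0 -35 0 0 0 100;0 0 0 0 0 0 100;0 0 0 0 0 0 100';python3 -c "
from h import *
grab('wrist','w14');grab('side','s14');grab('scene','sc14');plan(.5240,-.2366,.2,36)
P=seg(['w14','s14','sc14'],(.524,-.237),.06,.08,.14);print(len(P),np.percentile(P[:,2],[5,50,95,99]),box(P))
for t in('w14','s14','sc14'):
  P=seg([t],(.524,-.237),.06,.088,.14);print(t,len(P),np.percentile(P[:,2],[50,90]) if len(P) else '')
  P=seg([t],(.524,-.237),.11,.0605,.0705);r=np.hypot(P[:,0]-.524,P[:,1]+.237);q=P[r>.06];print(' arm dir',len(q),np.degrees(np.arctan2(np.median(q[:,1])+.237,np.median(q[:,0])-.524)),r.max() if len(r) else '')
P=seg(['w4'],(.524,-.237),.11,.0605,.0705);r=np.hypot(P[:,0]-.524,P[:,1]+.237);q=P[r>.06];print('before',np.degrees(np.arctan2(np.median(q[:,1])+.237,np.median(q[:,0])-.524)))
"
```

```text
time_s: 22.72
tool_pos: [0.5212, -0.2351, 0.2345]
tool_rot: [-148.2, 89.3, 159.2]
ft_force: [0.6, 0.2, -0.9]
width: 1.0
time_s: 23.13
tool_pos: [0.4588, -0.1513, 0.2545]
tool_rot: [10.8, 89.7, -41.9]
ft_force: [0.3, -0.6, 1.0]
width: 1.0
t 23.28 tcp [ 0.4597 -0.1524  0.2539] jawyaw 37.29 tilt 0.26 zdir [ 0.61 -0.8 ] j [-25.3  14.2  92.9  -0.1  72.7 -62.6] w 1.004 F [ 0.2 -0.5 -0.2] T [ 0.02 -0.02 -0.05]
  move mm [5.440e+01 1.000e-01 1.057e+02] rotvec [ 0.0225  0.0044 -0.0007] rows>= 2.9
2554 [0.09204412 0.11923176 0.12139834 0.12229836] ((524.18603515625, -236.05108642578125), (35.34241485595703, 81.5311050415039), 40.58195495605469)
w14 1506 [0.11998368 0.12112404]
 arm dir 441 -31.117058270276058 0.0937212535324934
s14 636 [0.11725773 0.12020972]
 arm dir 222 -35.65992677336662 0.09338658448106599
sc14 328 [0.11841575 0.12162938]
 arm dir 152 -31.45083998459754 0.09436284469153275
before 16.89753779370884
```

View pics/w14.png

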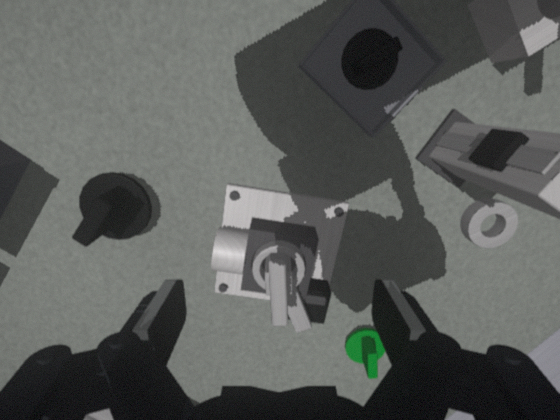

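View pics/s14.png

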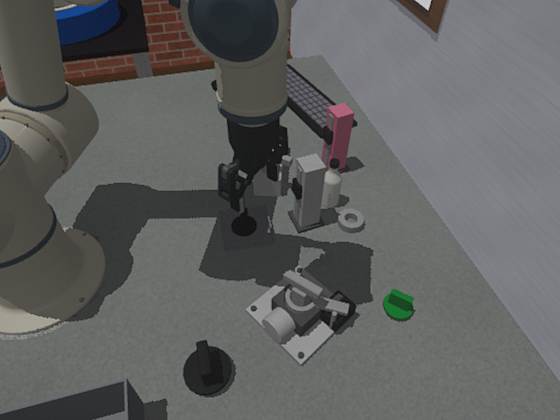

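View pics/sc14.png

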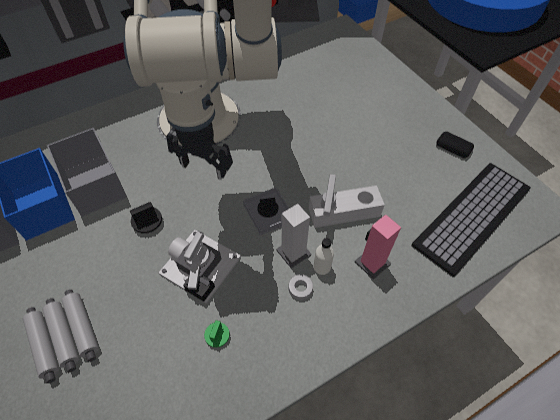

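```bash
python3 -c "
from h import *
for t,g in(('w4',18),('scene0',18),('sc14',-35),('w14',-35)):
  P=seg([t],(.524,-.2366),.1,.063,.0705);D=P[:,:2]-[.524,-.2366];r=np.hypot(*D.T);a=np.degrees(np.arctan2(D[:,1],D[:,0]))
  m=(r>.036)&(r<.093)&(abs(a-g)<25);Q=D[m]
  for _ in range(4):
    vx,vy,x0,y0=cv2.fitLine(Q.astype(np.float32),cv2.DIST_HUBER,0,.01,.01).ravel()
    d=abs((D[:,0]-x0)*vy-(D[:,1]-y0)*vx);Q=D[m&(d<.0125)]
  c,s,an=cv2.minAreaRect((Q*1000).astype(np.float32));print(t,len(Q),'line',np.degrees(np.arctan2(vy,vx)),'box',np.round(s),an,'dir of ctr',np.degrees(np.arctan2(c[1],c[0])))
crop('w14',190,170,360,340,4,'c17')"
```

```text
w4 3414 line 17.016798 box [58. 22.] 17.04702377319336 dir of ctr 16.99767961458794
scene0 172 line 17.134247 box [57. 22.] 16.788692474365234 dir of ctr 18.380184736911882
sc14 178 line -32.16294 box [23. 58.] 57.38051986694336 dir of ctr -30.340035064824857
w14 614 line -36.957817 box [22. 58.] 57.71092224121094 dir of ctr -31.85381614905594
```

View pics/c17.png

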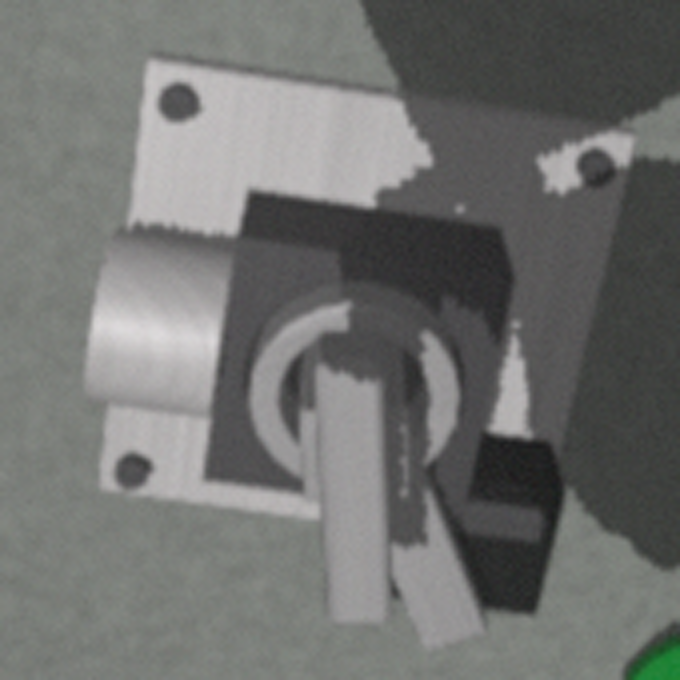

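```bash
python3 -c "
from h import *
for t in('scene0','w4','w1'):
  W=cloud(load(t)).reshape(-1,3);D=W[:,:2]-[.524,-.2366];r=np.hypot(*D.T)
  # unit frame axes: -y side direction -62.2deg
  m=(W[:,2]>.05)&(W[:,2]<.0735)&(r>.045)&(r<.12);a=np.degrees(np.arctan2(D[:,1],D[:,0]));m&=(a<-40)&(a>-110)
  print(t,m.sum(), [np.round(x,1) for x in cv2.minAreaRect((D[m]*1000).astype(np.float32))] if m.sum()>4 else '', np.percentile(W[m,2],[10,50,95]) if m.any() else '')
  if m.sum()>4:
    c=np.median(D[m],0)*1000
    tops=D[m&(W[:,2]>.067)]*1000
    if len(tops)>2:c=(tops.min(0)+tops.max(0))/2
    u=np.radians(-32.4);print('  pin c',c,'along',c@[np.cos(u),np.sin(u)],'perp',c@[-np.sin(u),np.cos(u)])
"
```

```text
scene0 44 [array([ 20. , -47.7]), array([15.6, 71.4]), np.float64(88.5)] [0.05126533 0.05547185 0.06991725]
  pin c [ 50.30392961 -51.17398732] along 69.89340613889702 perp -16.253433176047874
w4 521 [array([ 17.3, -50.3]), array([14.3, 72.5]), np.float64(88.9)] [0.05395098 0.0552757  0.07014152]
  pin c [ 48.65404734 -53.20532214] along 69.58880810186581 perp -18.852597020893562
w1 278 [array([ 17.3, -50.1]), array([14.4, 72.8]), np.float64(89.2)] [0.05366659 0.05528496 0.06986303]
  pin c [ 48.73770399 -53.10837109] along 69.60749277376274 perp -18.7259130652628
```

Closing checks:
- **Clamp:** the arm is at -32.3° in the world. The base yaw is 27.8°, so that is -60.1° in the unit frame, which matches the 1.05 rad stop (60.2°). The torque jump to 2.2 N m says the same.
- **Key:** the bar top is at 120 mm, against 121 mm when fully home.
- **Cap:** it is upright in the tray.

The robot is clear of everything.

```bash
python3 -c "
from workcell import arm,sign_off
s=arm.state();print(s['time_s'],s['joint_velocities'].round(2),s['ft_force'].round(1));print(sign_off())"
```

```text
23.2833 [-0.43  0.82 -0.55 -0.08 -0.13 -0.04] [ 0.2 -0.5 -0.2]
the job is handed in; nothing more can be done
None
```

I handed the job in at 23.3 s. The cap is in the tray, and the short-barred key stands fully home in the socket with the clamp arm closed to its stop.

- **Cap:** I lifted the black cap off the sleeve and set it down upright in the grey tray. It came down harder than planned, at about 62 N on the wrist (limit 120 N). It was held only by the top of its tab.
- **Key:** My first grip on the key closed just above the bar, because the real finger tips sit about 21 mm behind the reported tool point. I corrected for that, and the second grip held.
- **Socket:** With the cap off, the wrist camera showed the socket's square down in the bore at 5.3°. I lined the key up to that, so it dropped through the mouth on the first try and I did not need to press and turn to find it. It bottomed out with the foot at 17 mm.
- **Turn:** I turned the key 59° clockwise. The torque stayed near 0.5 N m, then rose to 2.2 N m at the stop.

**Last checks:**
- The bar top measured about 120 mm, against 121 mm when fully home.
- The arm moved from 17.0° to -32.3°. That is -60.1° from the unit's x axis, which fits the closed stop of 1.05 rad (60.2°) if the arm lies along that axis when open.
- The other key, the oil bottle, the bearing and the decoys looked undisturbed in the final pictures.

**Disagreements:**
- The key turned about 10° more than the arm, which I put down to play in the socket and some slip in the grip.
- The wrist pictures put the pin about 2–3 mm beyond touching the arm, while the scene picture puts it in contact. I took the torque rise and the joint angle as deciding.

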